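# Open a stuck reagent bottle

## Task

The screw cap of the tall square bottle in the grey bench rack is stuck fast with dried reagent. Crack it loose with a short hard twist, spin it off the rest of the way and set the cap down flat side up on the floor of the steel tray; leave the bottle standing in its well, never lifted, tipped or leaned on hard, do not drop the cap, and leave everything else where it is.

Things in the scene. Friction and masses are not known exactly. Their poses are not given: they have to be found in the camera images.
- bottle: The bottle to open: white plastic, 66 x 66 mm square, 80 mm high to the shoulder, the tallest in the rack and the only one with a wide cap; 132.5 mm high with the cap on. About 0.55 kg, loose in its well (1.7 mm play each side, turns at most 0.055 rad), so about 6 N of pull on a cap still on its thread lifts it. Origin: centre of the underside; z up, x and y along its sides.
- mouth (a point): Centre of the bottle's rim, 124 mm above its underside. The round neck (radius 22 mm at most) runs from the rim down to 95 mm, where the sloping shoulder begins; with the cap on, 9 mm of neck show below it.
- cap: The stuck cap: round, grey, ribbed plastic, 51 mm in diameter, 28.5 mm high, 35 g. Origin: centre of its open lower edge, 104 mm above the bottle's underside when screwed down; z up, x along the bottle's x when tight. Comes off counter-clockwise seen from above. Its coarse thread lifts it several mm as it turns, with about 1.5 mm of up-down play: a hand that does not rise with it presses on the bottle, one that pulls up jams the thread and lifts the bottle.
- cap_top (a point): Centre of the cap's flat top face, 28.5 mm above the cap's origin.
- seal (a joint): The dried seal between cap and bottle: 0 unbroken; it yields as the cap is forced round (rad, lagging the cap by about 0.06 rad of play) and has let go for good at 0.27 to 0.5. Up to there the cap needs 0.3 to 0.5 N m (a squeeze of 15 N or more) and is drawn down on the bottle; afterwards it turns with almost no effort. At about 2.9 rad of cap turn in all it is clear of the thread and lifts straight off.
- rack: Fixed grey moulded bench rack, 84 x 262 x 40 mm, with three square wells (69.5 mm, floor 8 mm above the bench, 88 mm apart along its y, the middle one at the origin). Origin: centre of the underside; x across, y along. The tall bottle may stand in any of the three wells, two low bottles in the others.
- tray: Fixed open stainless steel instrument tray, 200 (x) x 150 (y) mm, walls 3 mm, inner floor 3 mm above the bench, rim 19 mm high and 9 mm wide. Origin: centre of the underside. A pair of forceps lies in it along x at about y = +55 mm; the rest of the floor is free.
- low_bottle_a: Low square white bottle with a small cap, 66 x 66 x 89 mm, in a well of the rack. Leave alone. Origin: centre of the underside.
- low_bottle_b: Low square white bottle with a small cap, 66 x 66 x 85 mm, in a well of the rack. Leave alone. Origin: centre of the underside.
- forceps: Steel forceps, 138 x 14 x 7 mm, lying in the tray near its +y wall. Leave alone. Origin: middle, underside; x along it.
- beaker: Glass beaker, 68 mm across, 85 mm high. Leave alone.
- petri_dish: Clear covered dish, 60 mm across, 15 mm high. Leave alone.
- marker: White marker pen with a black cap, 125 mm long, 13 mm thick. Leave alone.
Mind the look-alikes: they are no part of the job. Of the things like the cap, leave any that is turquoise; of the rest the smaller one is meant.

How it is judged:
On the way, in this order (a step that is already met when the one before it is completed fails the run):
1. the cap is broken loose: the dried seal has yielded by more than 0.2 rad (value of joint seal above 0.2 rad), for 0.1 s.
2. the cap is off: clear above the bottle's mouth (z of cap in the frame of bottle above 0.13 m), for 0.1 s.
At the end, for the whole second after the job is handed in: The cap lies flat side up, level on the tray's floor (within 4 mm of it, tilt under 0.08 rad), at rest and let go; the open bottle stands upright in its well (within 2.5 mm of the well's floor, tilt under 0.06 rad) (z of cap in the frame of tray between 0 and 0.007 m and x of cap in the frame of tray between -0.076 and 0.076 m and y of cap in the frame of tray between -0.051 and 0.051 m and angle between cap's own z axis and vertical below 0.08 rad and linear speed of each of cap, bottle below 0.02 m/s and angular speed of cap below 0.2 rad/s and z of bottle in the frame of rack below 0.0105 m and angle between bottle's own z axis and vertical below 0.06 rad); the robot touches nothing.
It fails at once if the bottle is lifted more than 6 mm in its well (z of bottle in the frame of rack above 0.014 m).
It fails at once if the bottle is tipped by more than 0.12 rad (angle between bottle's own z axis and vertical above 0.12 rad).
It fails at once if the bottle is leaned on: over 60 N between bottle and rack, or over 24 N while the loosened cap is spun (contact force between bottle and rack above 60 N or (contact force between bottle and rack above 24 N and angle between the x axis of cap and the x axis of bottle, either way round above 0.6 rad and z of cap in the frame of bottle below 0.112 m)).
It fails at once if the cap is dropped: falls free faster than 0.7 m/s (about 25 mm) (linear speed of cap above 0.7 m/s and contact force between the fingers and cap below 0.05 N).
It fails at once if something else is displaced: a low bottle by 20 mm, the forceps by 40 mm, the marker by 50 mm, any other loose thing by 30 mm (distance of any of low_bottle_a, low_bottle_b from where it was at the start of the episode above 0.02 m or distance of forceps from where it was at the start of the episode above 0.04 m or distance of any of beaker, petri_dish from where it was at the start of the episode above 0.03 m or distance of marker from where it was at the start of the episode above 0.05 m).
It also fails if it takes over 72 s, if anything falls off the work surface, if the arm or the gripper's body presses on something with over 40 N, if the wrist force passes 120 N, or if a joint passes its speed limit or range.

## Robot

A 6-joint arm with a two-finger parallel gripper is mounted at the origin on the work surface. World frame = base frame: x ahead of the robot, y to its left, z up, the work surface at z = 0. Lengths are in m, angles in rad, forces in N, time in s.
With the tool pointing down it reaches from about 0.35 to 0.975 m from the base axis. Payload 4.9 kg.
Tool frame: the origin (TCP) lies midway between the tips of the shut fingers; the grasp point (between the pads) lies 19 mm behind it; z points along the fingers, y is the direction in which the jaws open and shut (so a half turn about z gives the same grasp; the last joint's range is limited). The gripper opens to 85 mm and grips with 20 to 120 N. Pads are 22 mm wide; open, the fingers measure 114 mm over their backs; the gripper's body (76 mm by 85 mm) begins 54 mm behind the grasp point. The pads swing forward as they close: fully open they stand 13 mm farther back than shut.
Start: joints at [-1.285, 0.053, 1.613, -0, 1.476, -0.119], TCP at [0.246, -0.574, 0.192] pointing down, gripper open.
Joint ranges: [-3.01, 3.01], [-1.01, 2.22], [0.06, 2.58], [-1.02, 4.17], [0.09, 2.62], [-3.14, 3.14]. Speed limits (rad/s): [2.57, 2.57, 3.14, 3.14, 3.14, 3.14].

## Interface

Orientations are given as a rotation vector (axis times angle).
In Python, from station import ctrl gives the robot as it stands.
- The arm moves only by the tool apply_moves, never from a script. Its argument "rows" is a list of rows, each a list of 6 numbers: the shift along the tool's x, y, z in cm, then the turn, a rotation vector about the tool's x, y, z in units of 5 degrees (1.0 is 5 degrees). In form: [[x, y, z, rx, ry, rz], ...]. A call has 1 to 20 rows; each row is the pose to reach, as a shift and turn from the pose measured when the call began, along the tool's axes at that moment; what a row does not reach only later rows make up. A row lasts 1/10 s, in which the tool goes at most 50 mm and 8.59 degrees, less where a joint would pass 70% of its speed; a pose out of reach is approached as far as the arm can. A call with a gripper value outside its range is refused whole. "grip" is the closure, from 0 (fully open) to 1 (shut), set as the call begins (left out, the last holds). The fingers move at their own pace and stop on an object; "squeeze" is the grip in N (left out, the last holds). Time passes only in rows, so rows that repeat a pose let the fingers close. It gives the time, the measured TCP pose, the force and the opening at its end, in the units of the state.
- ctrl.get_obs(): the state, without advancing time (a new reading comes with each control period).
- ctrl.get_image(name): name is "side" or "top"; returns a dict with "color" (400x640x3 uint8, blue, green, red), "mtx" (3x3 intrinsics, pixels), "rvec" (rotation vector, rad) and "tvec" (3), from world to camera coordinates, as OpenCV has them. Camera axes: x right, y down, z forward; pixel columns grow to the right and rows downward; lengths in m; the calibration is good to about 2 mm. A picture is of the moment at which its call begins. There is no depth.
- ctrl.finish_job(): hands the job in, once; it reports no verdict.
The state is a dict: "t": time; "q": joint angles; "dq": joint speeds; "effort": joint torques, N m; "tool_pos": TCP position; "tool_rot": TCP orientation; "contact_force": force on the tool from outside, world axes, zero at the start; "wrist_torque": the same for the moment, N m; "opening": finger opening in m.
Only numpy, scipy, OpenCV 4.12 (cv2) and the standard library are available. Lean on these libraries where they do the work, as an engineer would, in place of code of your own. Each camera call takes 0.05 s, during which the arm holds its last target.

## Working session

There is one attempt and no reset: what is moved stays moved. The work goes in short steps, Python scripts to look and compute and a tool call to move; the robot and the scene stay as the last step left them, time stands still between calls to the robot, and variables do not carry over. Pictures are saved under pics/ and viewed, and the job is handed in when it is done.

Besides the shell and the picture viewer there is one more tool, called after "Call:" by a JSON object that holds its "name" and its "arguments". apply_moves: Moves the arm, as the interface text tells. Its arguments: {"type":"object","properties":{"rows":{"type":"array","items":{"type":"array","items":{"type":"number"}}},"grip":{"type":"number"},"squeeze":{"type":"number"}},"required":["rows"]}

```bash
mkdir -p pics; ls; cat > h.py <<'E'
import numpy as np, cv2, sys
from station import ctrl
def cam(n):
    d=ctrl.get_image(n); R=cv2.Rodrigues(np.array(d["rvec"],float))[0]; t=np.array(d["tvec"],float).reshape(3)
    return d["color"],np.array(d["mtx"],float),R,t
def ray(K,R,t,u,v):
    d=R.T@np.linalg.inv(K)@np.array([u,v,1.]); return -R.T@t,d/np.linalg.norm(d)
def onz(K,R,t,u,v,z):
    o,d=ray(K,R,t,u,v); return o+d*(z-o[2])/d[2]
def proj(K,R,t,p):
    c=R@np.array(p,float)+t; x=K@c; return x[:2]/x[2]
E
python3 - <<'E'
from h import *
for n in("side","top"):
    c,K,R,t=cam(n); cv2.imwrite(f"pics/{n}0.png",c); print(n,K.tolist(),(-R.T@t).round(3),R.round(3).tolist())
o=ctrl.get_obs(); print({k:np.round(v,4).tolist() for k,v in o.items()})
E
```

```text
pics
side [[396.6961627987581, 0.0, 321.2248047416897], [0.0, 396.6961627987581, 198.36658307450446], [0.0, 0.0, 1.0]] [ 0.283 -0.519  0.752] [[0.895, -0.445, -0.02], [-0.332, -0.637, -0.696], [0.297, 0.63, -0.718]]
top [[413.9437414766143, 0.0, 326.74832264880865], [0.0, 413.9437414766143, 203.3147165342338], [0.0, 0.0, 1.0]] [0.316 0.016 1.12 ] [[-0.053, -0.999, 0.003], [-0.972, 0.051, -0.228], [0.227, -0.015, -0.974]]
{'t': 0.1, 'q': [-1.285, 0.0533, 1.6142, -0.0, 1.476, -0.119], 'dq': [-0.0006, -0.0023, -0.0034, -0.0011, 0.0006, -0.0005], 'effort': [0.0004, -39.4907, -37.1363, -0.0001, 0.004, -0.0], 'tool_pos': [0.2459, -0.5739, 0.1903], 'tool_rot': [-3.0756, -0.631, 0.0003], 'contact_force': [-1.0473, -0.8997, -0.561], 'wrist_torque': [0.0058, 0.0077, 0.0183], 'opening': 0.0855}
```

View pics/side0.png

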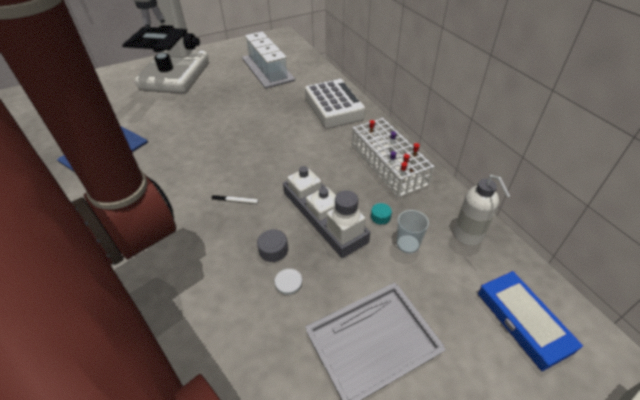

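View pics/top0.png

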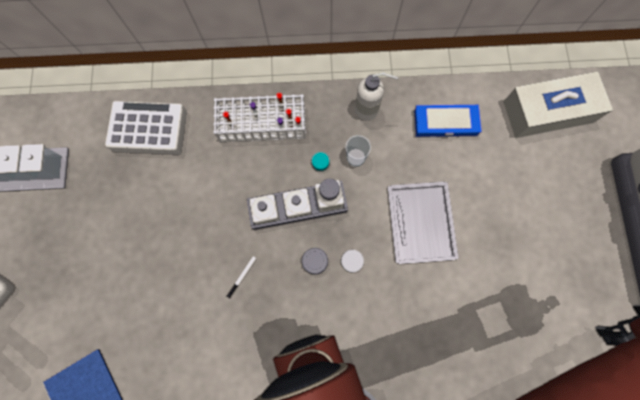

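Cap-like things in the top view:
- grey cap on the tall bottle at (330,188)
- larger loose grey lid at (315,260)
- turquoise lid at (320,161)

The one meant is the cap on the tall bottle: it isn't turquoise and it's the smaller grey one. I'll confirm that in a crop.

```bash
python3 - <<'E'
from h import *
c,K,R,t=cam("top"); s,K2,R2,t2=cam("side")
a=cv2.resize(c[150:280,240:470],None,fx=3.4,fy=3.4,interpolation=cv2.INTER_CUBIC)
cv2.imwrite("pics/topcrop.png",a)
b=cv2.resize(s[150:270,240:440],None,fx=4,fy=4,interpolation=cv2.INTER_CUBIC)
cv2.imwrite("pics/sidecrop.png",b)
E
```

```text
(no output)
```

View pics/topcrop.png

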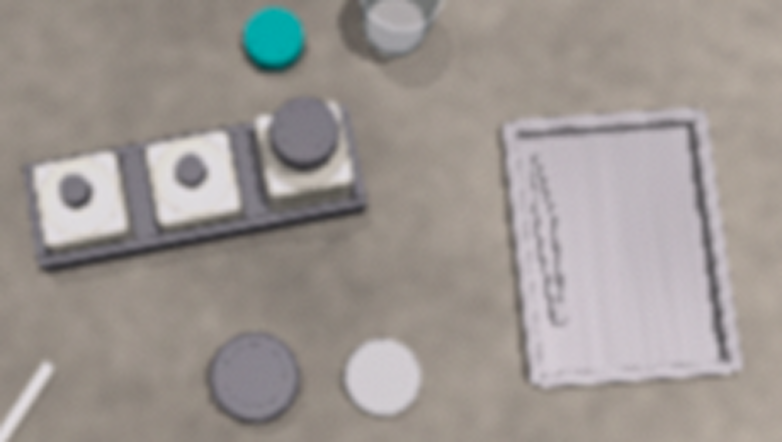

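View pics/sidecrop.png

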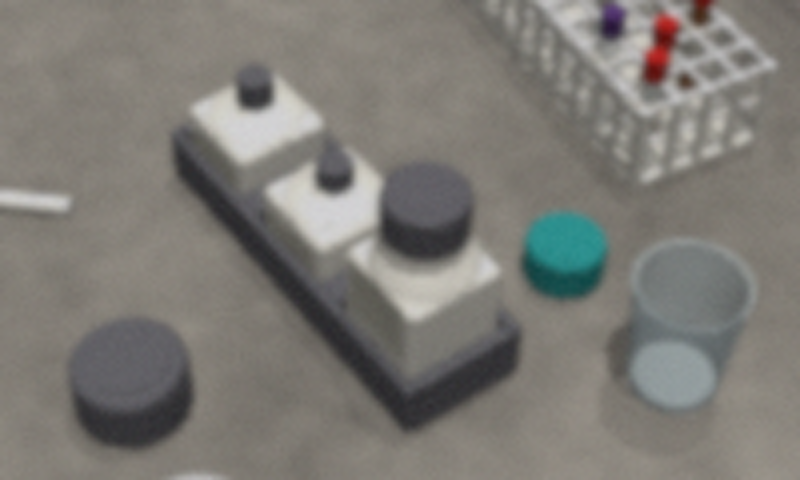

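The crop confirms it: the grey cap on the tall bottle (top view 330,188) is the target. The loose grey lid is clearly wider. Next I'll measure.

```bash
cat > m.py <<'E'
from h import *
def blob(c,seed,thr,box):
    g=cv2.cvtColor(c,cv2.COLOR_BGR2GRAY); x0,y0,x1,y1=box
    g4=cv2.resize(g[y0:y1,x0:x1],None,fx=8,fy=8,interpolation=cv2.INTER_CUBIC)
    m=(cv2.GaussianBlur(g4,(0,0),4)<thr).astype(np.uint8)
    n,l,st,ce=cv2.connectedComponentsWithStats(m); 
    k=l[(seed[1]-y0)*8,(seed[0]-x0)*8]
    mm=(l==k).astype(np.uint8); s=st[k]
    return mm,(ce[k]+.5)/8-.5+np.array([x0,y0]),s[:4]/8+np.array([x0,y0,0,0]),g4
E
python3 - <<'E'
from m import *
c,K,R,t=cam("top"); s,K2,R2,t2=cam("side")
g=cv2.cvtColor(c,cv2.COLOR_BGR2GRAY); print(g[172:210,330]); print(g[188,312:350])
g2=cv2.cvtColor(s,cv2.COLOR_BGR2GRAY); print(g2[185:225,346]); print(g2[202,325:368])
for thr in (105,115,125):
  mm,ce,bb,_=blob(s,(346,202),thr,(325,180,370,222)); print("side",thr,ce,bb,onz(K2,R2,t2,*ce,.126))
  mm,ce,bb,_=blob(c,(330,188),thr,(305,168,355,215)); print("top",thr,ce,bb,onz(K,R,t,*ce,.126))
E
```

```text
[143 143 142 141 140 135 128 122 120 121 121 124 123 125 124 125 125 125
 124 124 125 126 127 126 116  92  63  67 107 154 182 189 176 150 117  94
  91  94]
[111 101 105 146 187 188 155 120 112 121 124 124 125 125 125 126 125 124
 125 123 125 125 125 124 124 122 119 130 150 142 129 126 133 137 137 136
 135 136]
[126 125 124 122 119 111 101  99  98  99  97  97  98  95  97  99  96  94
  92  96  96  85  70  58  54  49  53  54  56  71 100 124 142 162 186 194
 196 192 188 188]
[208 210 209 209 210 210 208 204 188 149 100  79  84  92  94  95  96  96
  93  97  96  94  94  97  96  97  98  98  96  95  91  81  83  99 120 126
 127 126 127 131 131 132 129]
side 105 [346.12156968 203.00973141] [334.625 191.125  24.125  24.625] [ 0.58360463 -0.0079367   0.126     ]
top 105 [329.85934624 189.14434058] [305. 168.  50.  47.] [ 0.58405859 -0.00808144  0.126     ]
side 115 [346.20546034 202.58298315] [334.375 189.875  25.     26.25 ] [ 0.58438382 -0.00690348  0.126     ]
top 115 [330.06221579 188.49221628] [305. 168.  50.  47.] [ 0.58570835 -0.00867624  0.126     ]
side 125 [346.49978977 201.53172574] [334.    186.25   28.25   30.375] [ 0.58647916 -0.00443725  0.126     ]
top 125 [331.26338884 187.8061099 ] [305. 168.  50.  47.] [ 0.58731805 -0.01175572  0.126     ]
```

```bash
python3 - <<'E'
from m import *
c,K,R,t=cam("top"); s,K2,R2,t2=cam("side")
g=cv2.cvtColor(c,cv2.COLOR_BGR2GRAY)
print(onz(K,R,t,328.9,187.1,.1405))
for z in(.1405,.112): print(proj(K,R,t,[.585,-.008,z]),proj(K2,R2,t2,[.585,-.008,z]))
# turquoise-free edges: view enlarged side/top with overlay of the projected cap circle
for n,im,k,r,tt,b in(("t",c,K,R,t,(300,165,360,220)),("s",s,K2,R2,t2,(315,175,380,255))):
    f=10 if n=="t" else 7
    x0,y0,x1,y1=b; a=cv2.resize(im[y0:y1,x0:x1],None,fx=f,fy=f,interpolation=cv2.INTER_CUBIC)
    for z in(.112,.1405):
        for th in np.linspace(0,6.28,60):
            p=proj(k,r,tt,[.585+.0255*np.cos(th),-.008+.0255*np.sin(th),z]); q=((p-[x0,y0]+.5)*f).astype(int); cv2.circle(a,tuple(int(v) for v in q),1,(0,255,0) if z>.12 else (0,0,255),-1)
    cv2.imwrite(f"pics/ov_{n}.png",a)
# rack/tray lines enlarged
x0,y0,x1,y1=240,170,360,235
cv2.imwrite("pics/rack.png",cv2.resize(c[y0:y1,x0:x1],None,fx=6.5,fy=6.5,interpolation=cv2.INTER_CUBIC))
x0,y0,x1,y1=380,175,465,270
cv2.imwrite("pics/tray.png",cv2.resize(c[y0:y1,x0:x1],None,fx=6,fy=6,interpolation=cv2.INTER_CUBIC))
E
```

```text
[ 0.58545464 -0.00565599  0.1405    ]
[329.86474821 187.23086271] [346.87647226 198.16026113]
[329.75091025 190.23713775] [346.53212704 207.1994457 ]
```

View pics/ov_t.png

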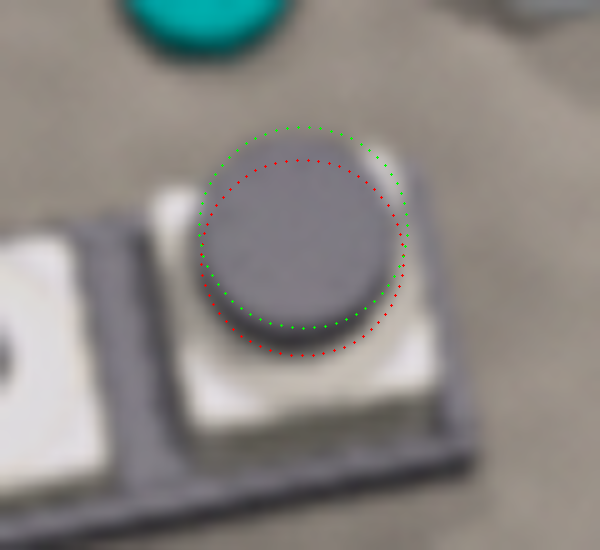

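View pics/ov_s.png

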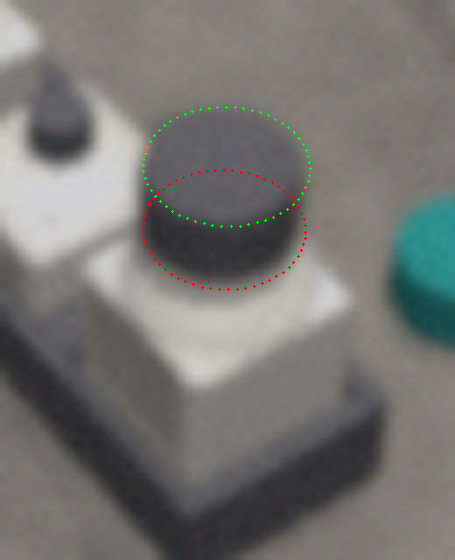

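View pics/rack.png

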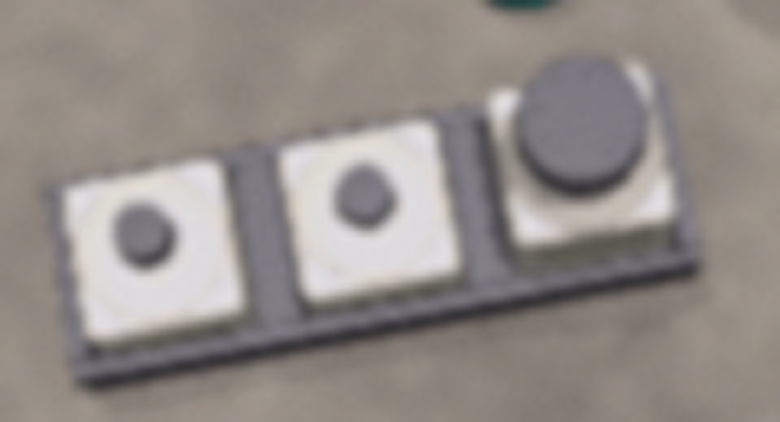

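View pics/tray.png

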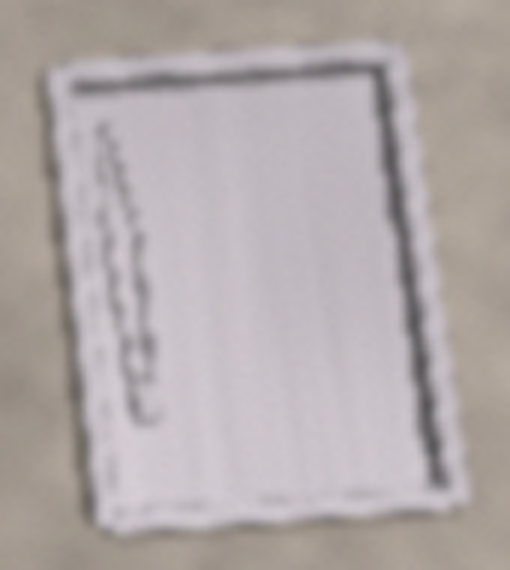

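The top view shows the cap at (329.5,187). The side overlay agrees to about 1 mm, giving a cap centre near (0.5845, -0.007). Next are the rack yaw, the tray pose and the move to make.

```bash
python3 - <<'E'
from h import *
from scipy.spatial.transform import Rotation as Ro
c,K,R,t=cam("top")
f=6.5
def P(x,y,f,x0,y0,z): return onz(K,R,t,x0+x/f-.5,y0+y/f-.5,z)
a=P(80,368,f,240,170,.04);b=P(700,262,f,240,170,.04); print("rack front edge",a,b,np.linalg.norm(a-b))
T=[P(x,y,6,380,175,.019) for x,y in((48,62),(403,40),(468,505),(105,535))]
for p in T: print(p.round(4))
T=np.array(T); print("ctr",T.mean(0), [np.linalg.norm(T[i]-T[(i+1)%4]).round(4) for i in range(4)])
l=(T[0]+T[1])/2-(T[2]+T[3])/2; print("long axis yaw",np.arctan2(l[1],l[0]))
l=(T[0]+T[3])/2-(T[1]+T[2])/2; print("y axis yaw-90",np.arctan2(l[1],l[0])-np.pi/2)
print(P(130,270,6,380,175,.005), "forceps")
o=ctrl.get_obs(); M=Ro.from_rotvec(o["tool_rot"]).as_matrix(); print(M.round(3)); p=o["tool_pos"]
print("tool-frame shift cm to above cap", (M.T@(np.array([.5845,-.007,.23])-p)*100).round(2))
E
```

```text
rack front edge [0.51691297 0.20130797 0.04      ] [ 0.54781919 -0.05330742  0.04      ] 0.25648429704764486
[ 0.6169 -0.1703  0.019 ]
[ 0.619  -0.3348  0.019 ]
[ 0.4049 -0.3382  0.019 ]
[ 0.4002 -0.1768  0.019 ]
ctr [ 0.51024157 -0.25501448  0.019     ] [np.float64(0.1645), np.float64(0.2141), np.float64(0.1614), np.float64(0.2169)]
long axis yaw 0.022872887665983315
y axis yaw-90 0.020633599372658296
[ 0.52049172 -0.20163021  0.005     ] forceps
[[ 0.919  0.394 -0.   ]
 [ 0.394 -0.919  0.   ]
 [ 0.    -0.    -1.   ]]
tool-frame shift cm to above cap [ 53.45 -38.83  -3.85]
```

Call:
{"name": "apply_moves", "arguments": {"rows": [[1, -0.8, -2, 0, 0, 0], [3, -2.2, -3.85, 0, 0, 0], [6.5, -4.7, -3.85, 0, 0, 0], [10, -7.3, -3.85, 0, 0, 0], [13.5, -9.8, -3.85, 0, 0, 0], [17, -12.4, -3.85, 0, 0, 0], [20.5, -14.9, -3.85, 0, 0, 0], [24, -17.4, -3.85, 0, 0, 0], [27.5, -20, -3.85, 0, 0, 0], [31, -22.5, -3.85, 0, 0, 0], [34.5, -25.1, -3.85, 0, 0, 0], [38, -27.6, -3.85, 0, 0, 0], [41.5, -30.1, -3.85, 0, 0, 0], [45, -32.7, -3.85, 0, 0, 0], [48.5, -35.2, -3.85, 0, 0, 0], [51, -37, -3.85, 0, 0, 0], [52.6, -38.2, -3.85, 0, 0, 0], [53.45, -38.83, -3.85, 0, 0, 0], [53.45, -38.83, -3.85, 0, 0, 0], [53.45, -38.83, -3.85, 0, 0, 0]], "grip": 0}}

```text
t: 2.45
tool_pos: [0.5842, -0.0077, 0.23]
tool_rot: [3.077, 0.631, -0.001]
contact_force: [-0.9, -0.4, -0.1]
opening: 0.0856
```

```bash
cat > st.py <<'E'
from h import *
from scipy.spatial.transform import Rotation as Ro
o=ctrl.get_obs(); M=Ro.from_rotvec(o["tool_rot"]).as_matrix()
print("t",o["t"],"pos",np.round(o["tool_pos"],4),"q",np.round(o["q"],3),"F",np.round(o["contact_force"],2),"T",np.round(o["wrist_torque"],2),"op",o["opening"])
print(M.round(3).tolist())
E
python3 st.py
```

```text
t 2.45 pos [ 0.5842 -0.0077  0.23  ] q [-0.14  -0.063  1.665 -0.     1.541  1.026] F [-0.9  -0.42 -0.1 ] T [ 0.01  0.   -0.03] op 0.08557574980498732
[[0.919, 0.393, -0.0], [0.393, -0.919, -0.0], [-0.0, 0.0, -1.0]]
```

Call:
{"name": "apply_moves", "arguments": {"rows": [[0, 0, 0, 0, 0, 1], [0, 0, 0, 0, 0, 2.6], [0, 0, 0, 0, 0, 4.2], [0, 0, 0, 0, 0, 5.8], [0, 0, 0, 0, 0, 7.4], [0, 0, 0, 0, 0, 9], [0, 0, 0, 0, 0, 10.6], [0, 0, 0, 0, 0, 12.2], [0, 0, 0, 0, 0, 13.8], [0, 0, 0, 0, 0, 15.2], [0, 0, 0, 0, 0, 16], [0, 0, 0, 0, 0, 16]]}}

```text
t: 3.65
tool_pos: [0.5838, -0.0089, 0.2301]
tool_rot: [2.761, -1.497, 0.0]
contact_force: [-0.3, 0.1, 0.1]
opening: 0.0854
```

```bash
python3 st.py; python3 - <<'E'
from h import *
c,K,R,t=cam("side"); o=ctrl.get_obs()
for z in (.23,.111): print(proj(K,R,t,[o["tool_pos"][0],o["tool_pos"][1],z]))
cv2.imwrite("pics/s1.png",cv2.resize(c[80:280,220:470],None,fx=3,fy=3))
c,K,R,t=cam("top"); cv2.imwrite("pics/t1.png",cv2.resize(c[120:270,220:450],None,fx=3,fy=3))
E
```

```text
t 3.65 pos [ 0.5838 -0.0089  0.2301] q [-1.420e-01 -6.500e-02  1.666e+00 -1.000e-03  1.541e+00  2.422e+00] F [-0.32  0.07  0.13] T [-0.02  0.03 -0.01] op 0.08544744030912174
[[0.546, -0.838, -0.0], [-0.838, -0.546, -0.001], [0.0, 0.001, -1.0]]
[347.77642414 167.11281711]
[346.25024018 207.90361816]
```

View pics/s1.png

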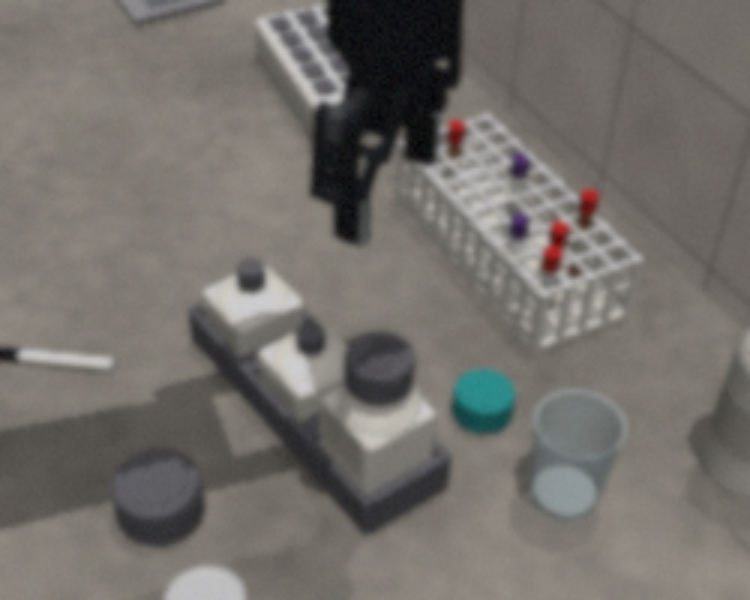

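Call:
{"name": "apply_moves", "arguments": {"rows": [[-0.06, -0.08, 1, 0, 0, 0], [-0.12, -0.16, 3, 0, 0, 0], [-0.12, -0.16, 5.5, 0, 0, 0], [-0.12, -0.16, 8, 0, 0, 0], [-0.12, -0.16, 10, 0, 0, 0], [-0.12, -0.16, 11.2, 0, 0, 0], [-0.12, -0.16, 11.7, 0, 0, 0], [-0.12, -0.16, 11.9, 0, 0, 0], [-0.12, -0.16, 11.9, 0, 0, 0]]}}

```text
t: 4.65
tool_pos: [0.5852, -0.0068, 0.1118]
tool_rot: [2.763, -1.494, 0.002]
contact_force: [-0.1, -0.8, 0.1]
opening: 0.0855
```

```bash
python3 st.py; python3 - <<'E'
from h import *
c,K,R,t=cam("side")
cv2.imwrite("pics/s2.png",cv2.resize(c[130:270,270:430],None,fx=4.2,fy=4.2,interpolation=cv2.INTER_CUBIC))
c,K,R,t=cam("top"); cv2.imwrite("pics/t2.png",cv2.resize(c[140:240,260:400],None,fx=5,fy=5,interpolation=cv2.INTER_CUBIC))
E
```

```text
t 4.65 pos [ 0.5852 -0.0068  0.1118] q [-1.390e-01  2.000e-02  1.782e+00 -1.000e-03  1.338e+00  2.424e+00] F [-0.14 -0.76  0.12] T [-0.    0.01 -0.04] op 0.0854516903237579
[[0.547, -0.837, 0.001], [-0.837, -0.547, -0.001], [0.001, -0.0, -1.0]]
```

View pics/s2.png

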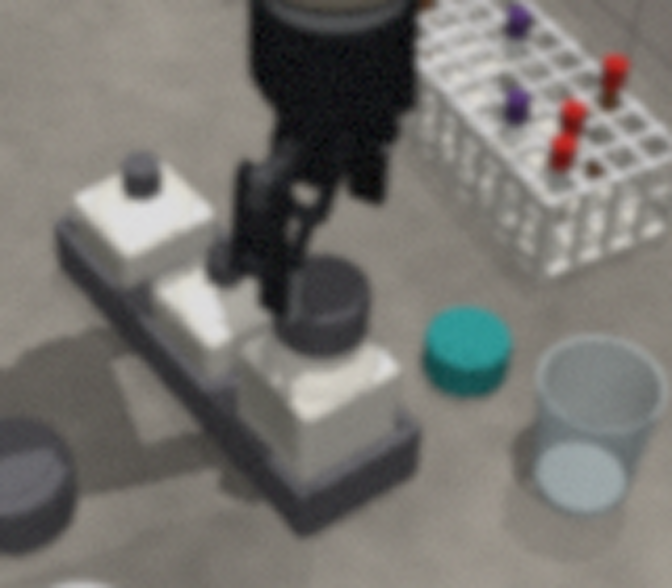

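View pics/t2.png

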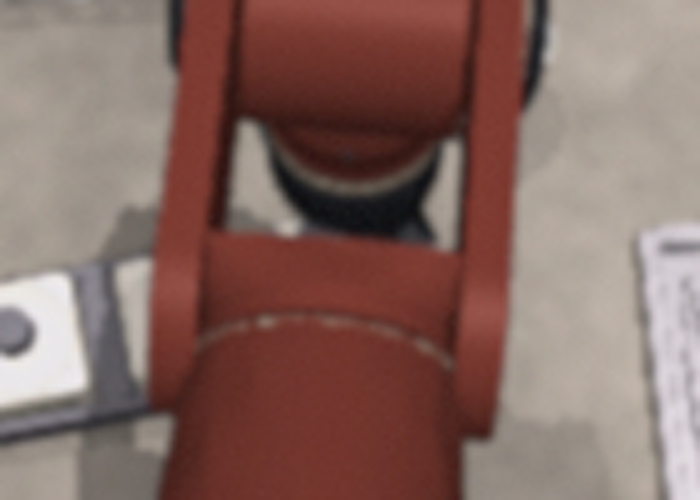

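```bash
python3 - <<'E'
from h import *
c,K,R,t=cam("side")
y=np.array([-.837,-.547,0]); p=np.array([.5852,-.0068,.1118])
for z in(.112,.125):
  for s in(-.055,-.043,0,.043,.055): 
    q=proj(K,R,t,[*(p+s*y)[:2],z]); print(z,s,((q-[270,130]+.5)*4.2).round())
E
```

```text
0.112 -0.055 [370. 260.]
0.112 -0.043 [360. 274.]
0.112 0 [323. 325.]
0.112 0.043 [283. 379.]
0.112 0.055 [272. 394.]
0.125 -0.055 [371. 243.]
0.125 -0.043 [361. 257.]
0.125 0 [323. 308.]
0.125 0.043 [283. 362.]
0.125 0.055 [272. 377.]
```

View pics/t1.png

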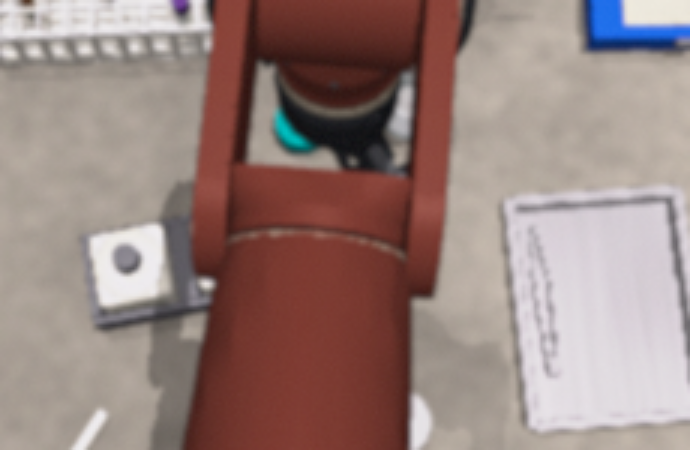

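```bash
python3 - <<'E'
from h import *
c,K,R,t=cam("side")
a=c[110:230,290:400].astype(float); a=np.clip(a*1.8,0,255).astype(np.uint8)
cv2.imwrite("pics/s3.png",cv2.resize(a,None,fx=5,fy=5,interpolation=cv2.INTER_CUBIC))
E
```

```text
(no output)
```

View pics/s3.png

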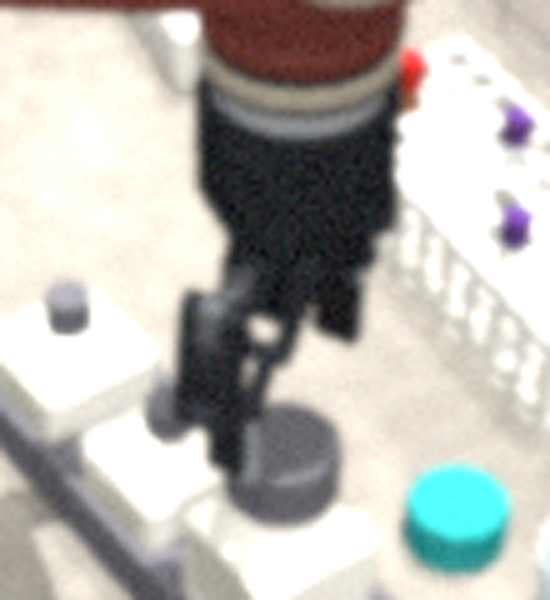

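```bash
python3 - <<'E'
from h import *
c,K,R,t=cam("top")
p=np.array([.5838,-.0089]);y=np.array([-.838,-.546])
for z in(.24,.28,.33,.4):
  print(z,[((proj(K,R,t,[*(p+s*y),z])-[220,120]+.5)*3).round() for s in(-.055,-.043,0)])
E
```

```text
0.24 [array([290., 112.]), array([300., 124.]), array([334., 169.])]
0.28 [array([289.,  93.]), array([299., 106.]), array([334., 152.])]
0.33 [array([287.,  67.]), array([298.,  81.]), array([335., 130.])]
0.4 [array([285.,  25.]), array([296.,  40.]), array([337.,  93.])]
```

The fingertips look about 40 mm higher in the side view than the reported TCP. Near tip is at (336,204) and far tip at (360,178), but I expected their midpoint at (346,203). I'll close gently to find out: the fingers should stop at 51 mm if they're around the cap.

Call:
{"name": "apply_moves", "arguments": {"rows": [[0, 0, 0, 0, 0, 0], [0, 0, 0, 0, 0, 0], [0, 0, 0, 0, 0, 0], [0, 0, 0, 0, 0, 0]], "grip": 0.3, "squeeze": 20}}

```text
t: 5.3
tool_pos: [0.5852, -0.0068, 0.112]
tool_rot: [2.763, -1.495, 0.002]
contact_force: [0.4, 0.6, -0.3]
opening: 0.0596
```

```bash
python3 st.py; python3 - <<'E'
from h import *
c,K,R,t=cam("side")
a=c[110:230,290:400].astype(float); a=np.clip(a*1.8,0,255).astype(np.uint8)
cv2.imwrite("pics/s4.png",cv2.resize(a,None,fx=5,fy=5,interpolation=cv2.INTER_CUBIC))
E
```

```text
t 5.3 pos [ 0.5852 -0.0068  0.112 ] q [-1.380e-01  2.000e-02  1.782e+00 -1.000e-03  1.338e+00  2.424e+00] F [ 0.36  0.55 -0.34] T [-0.    0.02  0.01] op 0.059570436009092585
[[0.547, -0.837, 0.001], [-0.837, -0.547, -0.001], [0.001, -0.001, -1.0]]
```

View pics/s4.png

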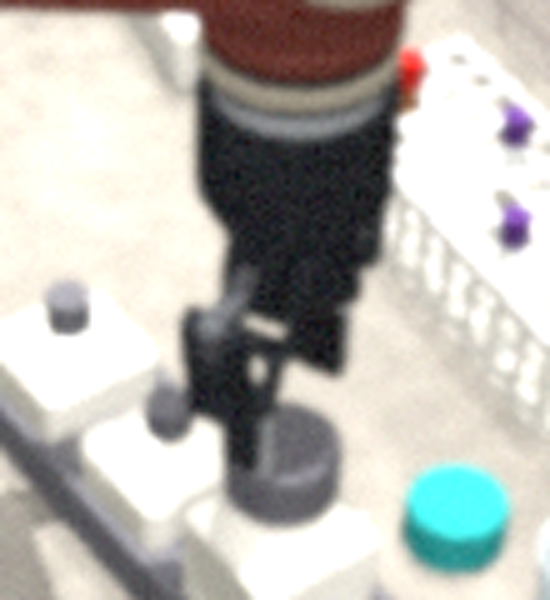

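Call:
{"name": "apply_moves", "arguments": {"rows": [[0, 0, -2, 0, 0, 0], [0, 0, -4, 0, 0, 0], [0, 0, -6, 0, 0, 0], [0, 0, -8, 0, 0, 0], [0, 0, -8, 0, 0, 0]]}}

```text
t: 5.85
tool_pos: [0.5871, -0.007, 0.1958]
tool_rot: [-2.761, 1.493, -0.012]
contact_force: [0.1, 0.1, 1.2]
opening: 0.0599
```

Call:
{"name": "apply_moves", "arguments": {"rows": [[0, 0, 0, 0, 0, 0], [0, 0, 0, 0, 0, 0], [0, 0, 0, 0, 0, 0], [0, 0, 0, 0, 0, 0], [0, 0, 0, 0, 0, 0], [0, 0, 0, 0, 0, 0], [0, 0, 0, 0, 0, 0], [0, 0, 0, 0, 0, 0]], "grip": 1}}

```text
t: 6.65
tool_pos: [0.5872, -0.007, 0.1958]
tool_rot: [-2.761, 1.493, -0.012]
contact_force: [0.8, 0.3, -0.9]
opening: 0.0001
```

```bash
python3 st.py; python3 - <<'E'
from h import *
c,K,R,t=cam("side")
o=ctrl.get_obs();p=o["tool_pos"]
for dz in (0,.02,.04,.1): print(dz,((proj(K,R,t,[p[0],p[1],p[2]+dz])-[290,90]+.5)*5).round())
a=c[90:230,290:400].astype(float); a=np.clip(a*1.8,0,255).astype(np.uint8)
a=cv2.resize(a,None,fx=5,fy=5,interpolation=cv2.INTER_CUBIC)
cv2.imwrite("pics/s5.png",a[:600])
E
```

```text
t 6.65 pos [ 0.5872 -0.007   0.1958] q [-1.380e-01 -4.500e-02  1.704e+00 -1.000e-03  1.475e+00  2.424e+00] F [ 0.83  0.25 -0.91] T [-0.01 -0.    0.02] op 0.00010298757107779956
[[0.547, -0.837, 0.008], [-0.837, -0.547, -0.002], [0.006, -0.006, -1.0]]
0 [294. 446.]
0.02 [295. 410.]
0.04 [297. 372.]
0.1 [302. 250.]
```

View pics/s5.png

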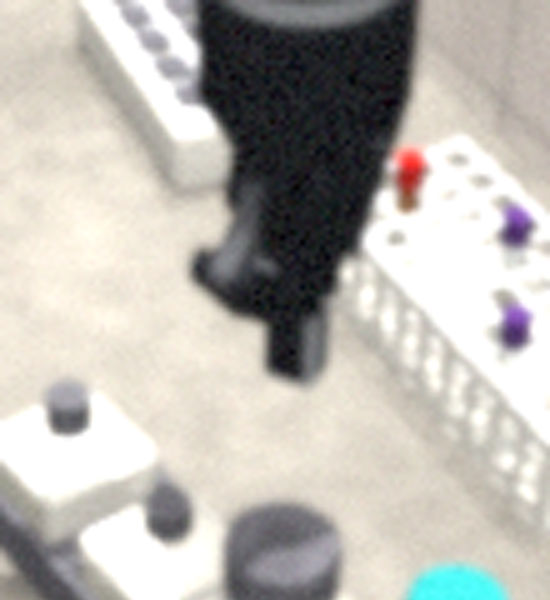

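The cap stop didn't show up at the nominal height: the shut tips appear at side px (349.6,166), about 35 mm above the reported TCP. I'll settle it by touching the shut fingers gently on the free bench between rack and tray.

Call:
{"name": "apply_moves", "arguments": {"rows": [[2, 2, 0, 0, 0, 0], [4.5, 4.7, 0, 0, 0, 0], [7, 7.4, 0, 0, 0, 0], [8, 8.4, 0, 0, 0, 0], [8, 8.4, 2, 0, 0, 0], [8, 8.4, 5, 0, 0, 0], [8, 8.4, 8, 0, 0, 0], [8, 8.4, 11, 0, 0, 0], [8, 8.4, 14, 0, 0, 0], [8, 8.4, 16, 0, 0, 0], [8, 8.4, 17, 0, 0, 0], [8, 8.4, 17.6, 0, 0, 0], [8, 8.4, 17.6, 0, 0, 0]]}}

```text
t: 8.0
tool_pos: [0.5622, -0.1201, 0.0198]
tool_rot: [-2.761, 1.493, -0.012]
contact_force: [-0.8, -0.3, -0.6]
opening: 0.0001
```

```bash
python3 st.py; python3 - <<'E'
from h import *
c,K,R,t=cam("side")
o=ctrl.get_obs();p=o["tool_pos"]
for dz in (0,.02,.04,.1): print(dz,((proj(K,R,t,[p[0],p[1],p[2]+dz])-[290,150]+.5)*5).round())
a=c[150:270,290:410].astype(float); a=np.clip(a*1.8,0,255).astype(np.uint8)
a=cv2.resize(a,None,fx=5,fy=5,interpolation=cv2.INTER_CUBIC)
cv2.imwrite("pics/s6.png",a[:600])
E
```

```text
t 8.0 pos [ 0.5622 -0.1201  0.0198] q [-3.410e-01  9.800e-02  1.869e+00  1.000e-03  1.168e+00  2.221e+00] F [-0.84 -0.3  -0.6 ] T [-0.05 -0.03 -0.03] op 0.00011271118175654627
[[0.547, -0.837, 0.008], [-0.837, -0.547, -0.001], [0.005, -0.006, -1.0]]
0 [360. 618.]
0.02 [363. 592.]
0.04 [366. 564.]
0.1 [374. 477.]
```

View pics/s6.png

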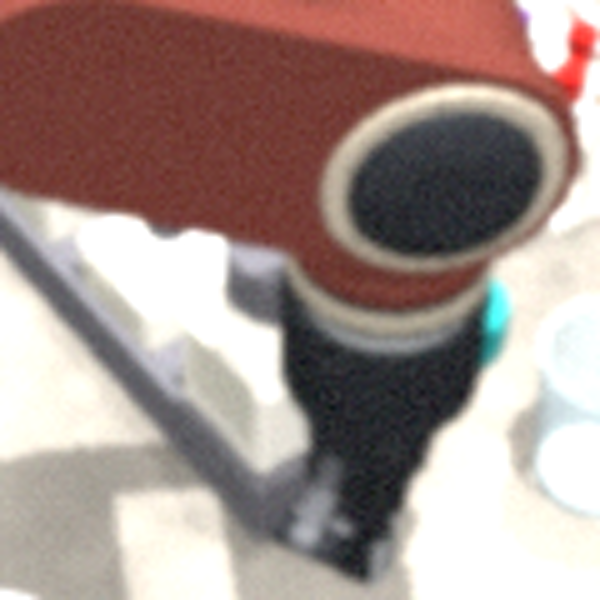

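Call:
{"name": "apply_moves", "arguments": {"rows": [[0, 0, 0.3, 0, 0, 0], [0, 0, 0.6, 0, 0, 0], [0, 0, 0.9, 0, 0, 0], [0, 0, 1.2, 0, 0, 0], [0, 0, 1.5, 0, 0, 0], [0, 0, 1.5, 0, 0, 0]]}}

```text
t: 8.65
tool_pos: [0.5623, -0.1202, 0.0049]
tool_rot: [-2.761, 1.493, -0.012]
contact_force: [-0.3, 0.4, -0.3]
opening: 0.0002
```

Call:
{"name": "apply_moves", "arguments": {"rows": [[0, 0, 0.2, 0, 0, 0], [0, 0, 0.4, 0, 0, 0], [0, 0, 0.5, 0, 0, 0], [0, 0, 0.5, 0, 0, 0]]}}

```text
t: 9.05
tool_pos: [0.5622, -0.1201, -0.0004]
tool_rot: [-2.761, 1.493, -0.011]
contact_force: [0.6, 0.6, 0.0]
opening: -0.0001
```

```bash
python3 st.py; python3 - <<'E'
from h import *
c,K,R,t=cam("side")
o=ctrl.get_obs();p=o["tool_pos"]
for dz in (0,.02,.04,.1): print(dz,((proj(K,R,t,[p[0],p[1],p[2]+dz])-[290,160]+.5)*5).round())
a=c[160:280,290:410].astype(float); a=np.clip(a*1.8,0,255).astype(np.uint8)
a=cv2.resize(a,None,fx=5,fy=5,interpolation=cv2.INTER_CUBIC)
cv2.imwrite("pics/s7.png",a[:600])
E
```

```text
t 9.05 pos [ 5.622e-01 -1.201e-01 -4.000e-04] q [-3.410e-01  1.260e-01  1.876e+00  1.000e-03  1.132e+00  2.221e+00] F [0.57 0.64 0.02] T [-0.   -0.03 -0.05] op -5.388012994329708e-05
[[0.547, -0.837, 0.007], [-0.837, -0.547, -0.001], [0.005, -0.005, -1.0]]
0 [357. 595.]
0.02 [359. 569.]
0.04 [362. 543.]
0.1 [370. 458.]
```

View pics/s7.png

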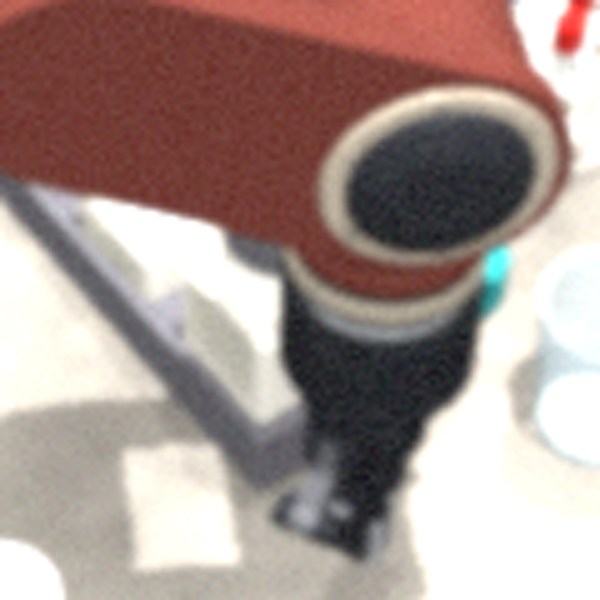

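Call:
{"name": "apply_moves", "arguments": {"rows": [[0, 0, 0.2, 0, 0, 0], [0, 0, 0.4, 0, 0, 0], [0, 0, 0.6, 0, 0, 0], [0, 0, 0.8, 0, 0, 0], [0, 0, 1.0, 0, 0, 0], [0, 0, 1.0, 0, 0, 0]]}}

```text
t: 9.7
tool_pos: [0.562, -0.1201, -0.0107]
tool_rot: [-2.761, 1.493, -0.01]
contact_force: [0.0, -0.3, 0.3]
opening: -0.0003
```

Call:
{"name": "apply_moves", "arguments": {"rows": [[0, 0, 0.15, 0, 0, 0], [0, 0, 0.3, 0, 0, 0], [0, 0, 0.45, 0, 0, 0], [0, 0, 0.6, 0, 0, 0], [0, 0, 0.6, 0, 0, 0]]}}

```text
t: 10.2
tool_pos: [0.5619, -0.12, -0.017]
tool_rot: [-2.761, 1.494, -0.01]
contact_force: [0.2, -0.6, -0.5]
opening: 0.0001
```

Call:
{"name": "apply_moves", "arguments": {"rows": [[0, 0, 0.1, 0, 0, 0], [0, 0, 0.2, 0, 0, 0], [0, 0, 0.3, 0, 0, 0], [0, 0, 0.4, 0, 0, 0], [0, 0, 0.4, 0, 0, 0]]}}

```text
t: 10.7
tool_pos: [0.5618, -0.1199, -0.0212]
tool_rot: [-2.762, 1.493, -0.009]
contact_force: [0.3, -0.4, -0.1]
opening: -0.0003
```

```bash
python3 st.py; python3 - <<'E'
from h import *
c,K,R,t=cam("side")
o=ctrl.get_obs();p=o["tool_pos"]
for dz in (0,.02,.04,.1): print(dz,((proj(K,R,t,[p[0],p[1],p[2]+dz])-[330,240]+.5)*9).round())
a=c[240:300,330:410].astype(float); a=np.clip(a*1.8,0,255).astype(np.uint8)
a=cv2.resize(a,None,fx=9,fy=9,interpolation=cv2.INTER_CUBIC)
cv2.imwrite("pics/s8.png",a[:600])
E
```

```text
t 10.7 pos [ 0.5618 -0.1199 -0.0212] q [-3.410e-01  1.570e-01  1.882e+00  1.000e-03  1.096e+00  2.221e+00] F [ 0.33 -0.43 -0.11] T [0.04 0.03 0.02] op -0.0002618219495293011
[[0.547, -0.837, 0.006], [-0.837, -0.547, -0.001], [0.004, -0.005, -1.0]]
0 [276. 397.]
0.02 [280. 352.]
0.04 [285. 307.]
0.1 [298. 160.]
```

View pics/s8.png

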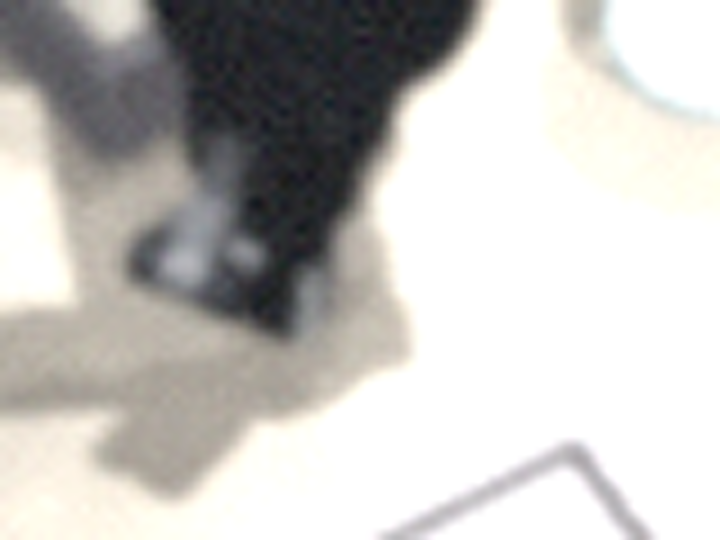

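Call:
{"name": "apply_moves", "arguments": {"rows": [[0, 0, 0.1, 0, 0, 0], [0, 0, 0.2, 0, 0, 0], [0, 0, 0.3, 0, 0, 0], [0, 0, 0.3, 0, 0, 0]]}}

```text
t: 11.15
tool_pos: [0.5617, -0.1199, -0.0243]
tool_rot: [-2.761, 1.493, -0.009]
contact_force: [0.1, -0.0, 0.3]
opening: 0.0
```

Call:
{"name": "apply_moves", "arguments": {"rows": [[0, 0, 0.1, 0, 0, 0], [0, 0, 0.2, 0, 0, 0], [0, 0, 0.2, 0, 0, 0]]}}

```text
t: 11.45
tool_pos: [0.5615, -0.1199, -0.0266]
tool_rot: [-2.762, 1.494, -0.008]
contact_force: [0.4, 0.1, -0.2]
opening: -0.0001
```

Call:
{"name": "apply_moves", "arguments": {"rows": [[0, 0, 0.1, 0, 0, 0], [0, 0, 0.2, 0, 0, 0], [0, 0, 0.2, 0, 0, 0]]}}

```text
t: 11.75
tool_pos: [0.5614, -0.1198, -0.0287]
tool_rot: [-2.762, 1.493, -0.008]
contact_force: [0.6, 0.1, -0.7]
opening: 0.0
```

Call:
{"name": "apply_moves", "arguments": {"rows": [[0, 0, 0.1, 0, 0, 0], [0, 0, 0.2, 0, 0, 0], [0, 0, 0.2, 0, 0, 0]]}}

```text
t: 12.05
tool_pos: [0.5612, -0.1197, -0.031]
tool_rot: [-2.762, 1.494, -0.007]
contact_force: [-0.3, 0.3, 0.6]
opening: 0.0002
```

Call:
{"name": "apply_moves", "arguments": {"rows": [[0, 0, 0.1, 0, 0, 0], [0, 0, 0.15, 0, 0, 0], [0, 0, 0.15, 0, 0, 0]]}}

```text
t: 12.35
tool_pos: [0.5611, -0.1197, -0.0326]
tool_rot: [-2.762, 1.494, -0.007]
contact_force: [-0.4, -0.4, 0.0]
opening: -0.0001
```

```bash
python3 - <<'E'
from h import *
c,K,R,t=cam("side")
o=ctrl.get_obs();p=o["tool_pos"]
for dz in (0,.02,.04,.1): print(dz,((proj(K,R,t,[p[0],p[1],p[2]+dz])-[330,240]+.5)*9).round())
a=c[240:300,330:410].astype(float); a=np.clip(a*2.2,0,255).astype(np.uint8)
a=cv2.resize(a,None,fx=9,fy=9,interpolation=cv2.INTER_CUBIC)
cv2.imwrite("pics/s9.png",a[:600])
for x,y in((290,355),(330,330)): print(onz(K,R,t,330+x/9-.5,240+y/9-.5,0))
E
```

```text
0 [271. 422.]
0.02 [275. 378.]
0.04 [279. 333.]
0.1 [293. 190.]
[ 5.63178057e-01 -1.22249193e-01  1.11022302e-16]
[ 0.57554525 -0.12055746  0.        ]
```

View pics/s9.png

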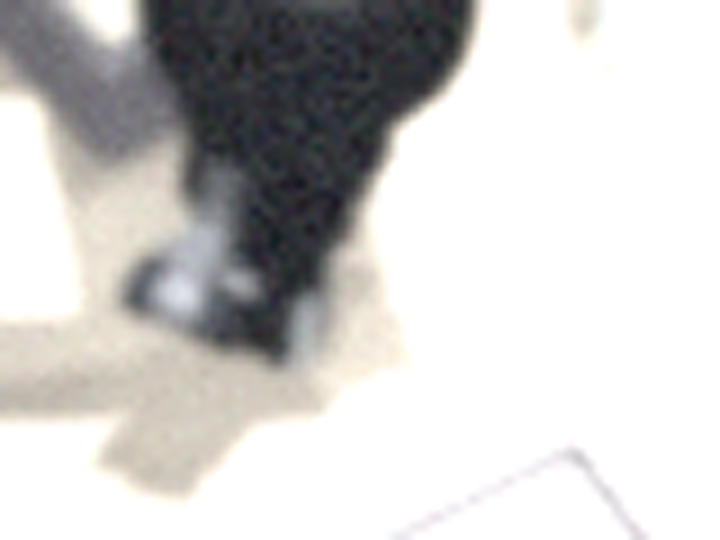

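Call:
{"name": "apply_moves", "arguments": {"rows": [[0, 0, 0.1, 0, 0, 0], [0, 0, 0.15, 0, 0, 0], [0, 0, 0.15, 0, 0, 0]]}}

```text
t: 12.7
tool_pos: [0.5611, -0.1197, -0.0342]
tool_rot: [-2.762, 1.494, -0.007]
contact_force: [0.2, -0.2, 0.1]
opening: -0.0
```

Call:
{"name": "apply_moves", "arguments": {"rows": [[0, 0, 0.1, 0, 0, 0], [0, 0, 0.15, 0, 0, 0], [0, 0, 0.15, 0, 0, 0]]}}

```text
t: 13.0
tool_pos: [0.561, -0.1196, -0.0358]
tool_rot: [-2.762, 1.494, -0.006]
contact_force: [0.2, -0.4, -0.1]
opening: -0.0001
```

Call:
{"name": "apply_moves", "arguments": {"rows": [[0, 0, 0.1, 0, 0, 0], [0, 0, 0.15, 0, 0, 0], [0, 0, 0.15, 0, 0, 0]]}}

```text
t: 13.3
tool_pos: [0.5609, -0.1196, -0.0375]
tool_rot: [-2.762, 1.494, -0.006]
contact_force: [0.3, 0.5, -0.2]
opening: 0.0001
```

Call:
{"name": "apply_moves", "arguments": {"rows": [[0, 0, 0.1, 0, 0, 0], [0, 0, 0.15, 0, 0, 0], [0, 0, 0.15, 0, 0, 0]]}}

```text
t: 13.6
tool_pos: [0.5608, -0.1196, -0.0391]
tool_rot: [-2.762, 1.494, -0.005]
contact_force: [0.6, -0.8, 0.1]
opening: -0.0001
```

Call:
{"name": "apply_moves", "arguments": {"rows": [[0, 0, 0.1, 0, 0, 0], [0, 0, 0.15, 0, 0, 0], [0, 0, 0.15, 0, 0, 0]]}}

```text
t: 13.9
tool_pos: [0.561, -0.1196, -0.0397]
tool_rot: [-2.762, 1.494, -0.005]
contact_force: [-1.7, 0.9, 4.7]
opening: 0.0001
```

```bash
python3 st.py; python3 - <<'E'
from h import *
c,K,R,t=cam("side")
o=ctrl.get_obs();p=o["tool_pos"]
for dz in (0,.02,.04,.1): print(dz,((proj(K,R,t,[p[0],p[1],p[2]+dz])-[330,240]+.5)*9).round())
a=c[240:300,330:410].astype(float); a=np.clip(a*2.2,0,255).astype(np.uint8)
a=cv2.resize(a,None,fx=9,fy=9,interpolation=cv2.INTER_CUBIC)
cv2.imwrite("pics/s10.png",a[:600])
E
```

```text
t 13.9 pos [ 0.561  -0.1196 -0.0397] q [-3.400e-01  1.870e-01  1.886e+00  1.000e-03  1.065e+00  2.221e+00] F [-1.69  0.85  4.74] T [ 0.16  0.41 -0.02] op 6.391691766253039e-05
[[0.548, -0.837, 0.004], [-0.837, -0.548, -0.0], [0.002, -0.003, -1.0]]
0 [269. 437.]
0.02 [273. 394.]
0.04 [277. 350.]
0.1 [290. 208.]
```

View pics/s10.png

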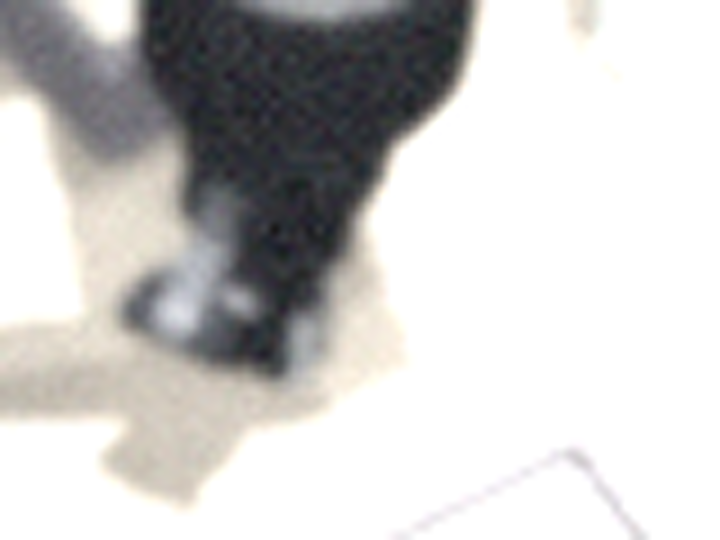

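The fingers touched the bench at a reported z of -0.0395, so the true tips sit 39.5 mm above the reported TCP (xy agrees). I'll carry that offset from here on. Now back over the cap with the jaws open.

Call:
{"name": "apply_moves", "arguments": {"rows": [[0, 0, -2, 0, 0, 0], [0, 0, -6, 0, 0, 0], [0, 0, -10, 0, 0, 0], [0, 0, -14, 0, 0, 0], [0, 0, -18, 0, 0, 0], [-2, -2, -19, 0, 0, 0], [-4.5, -4.5, -19, 0, 0, 0], [-7, -7, -19, 0, 0, 0], [-8.14, -8.14, -19, 0, 0, 0], [-8.14, -8.14, -19, 0, 0, 0], [-8.14, -8.14, -19, 0, 0, 0]], "grip": 0}}

```text
t: 15.05
tool_pos: [0.5836, -0.0073, 0.15]
tool_rot: [-2.763, 1.493, -0.005]
contact_force: [-0.1, 0.4, -1.1]
opening: 0.0854
```

```bash
python3 st.py; python3 - <<'E'
from scipy.spatial.transform import Rotation as Ro
import numpy as np
from station import ctrl
o=ctrl.get_obs(); M=Ro.from_rotvec(o["tool_rot"]).as_matrix()
print((M.T@(np.array([.5845,-.007,.0715])-o["tool_pos"])*100).round(2))
z=M[:,2]; ax=np.cross(z,[0,0,-1]); print("tilt fix tool units",(np.degrees(M.T@ax)/5).round(3))
E
```

```text
t 15.05 pos [ 0.5836 -0.0073  0.15  ] q [-0.14  -0.018  1.755 -0.     1.402  2.422] F [-0.07  0.4  -1.1 ] T [ 0.05  0.01 -0.  ] op 0.08540093696910042
[[0.548, -0.837, 0.003], [-0.837, -0.548, -0.001], [0.002, -0.002, -1.0]]
[ 0.   -0.07  7.85]
tilt fix tool units [-0.024 -0.026  0.   ]
```

Call:
{"name": "apply_moves", "arguments": {"rows": [[0, -0.07, 1, 0, 0, 0], [0, -0.07, 2, 0, 0, 0], [0, -0.07, 3, 0, 0, 0], [0, -0.07, 4, 0, 0, 0], [0, -0.07, 5, 0, 0, 0], [0, -0.07, 6, 0, 0, 0], [0, -0.07, 7, 0, 0, 0], [0, -0.07, 7.6, 0, 0, 0], [0, -0.07, 7.85, 0, 0, 0], [0, -0.07, 7.85, 0, 0, 0]]}}

```text
t: 16.05
tool_pos: [0.5843, -0.0069, 0.0711]
tool_rot: [-2.763, 1.493, -0.004]
contact_force: [-0.4, 0.7, -0.7]
opening: 0.0851
```

Call:
{"name": "apply_moves", "arguments": {"rows": [[0, 0, 0, 0, 0, 0], [0, 0, 0, 0, 0, 0], [0, 0, 0, 0, 0, 0], [0, 0, 0, 0, 0, 0]], "grip": 0.34, "squeeze": 20}}

```text
t: 16.45
tool_pos: [0.5845, -0.007, 0.0715]
tool_rot: [-2.763, 1.493, -0.005]
contact_force: [0.2, -0.2, 0.2]
opening: 0.0562
```

```bash
python3 st.py; python3 - <<'E'
from h import *
c,K,R,t=cam("side")
a=c[130:240,290:400].astype(float); a=np.clip(a*1.8,0,255).astype(np.uint8)
cv2.imwrite("pics/s11.png",cv2.resize(a,None,fx=5,fy=5,interpolation=cv2.INTER_CUBIC))
E
```

```text
t 16.45 pos [ 0.5845 -0.007   0.0715] q [-0.139  0.059  1.814 -0.     1.265  2.423] F [ 0.17 -0.2   0.16] T [-0.01 -0.03 -0.04] op 0.05622650464332847
[[0.548, -0.837, 0.003], [-0.837, -0.548, -0.001], [0.002, -0.002, -1.0]]
```

View pics/s11.png

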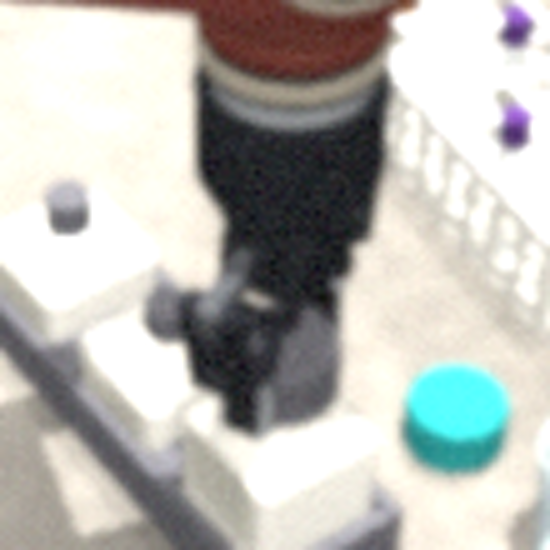

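Now the near fingertip (side px ~339,215) sits beside the cap's lower edge, no contact. Closing gently.

Call:
{"name": "apply_moves", "arguments": {"rows": [[0, 0, 0, 0, 0, 0], [0, 0, 0, 0, 0, 0], [0, 0, 0, 0, 0, 0], [0, 0, 0, 0, 0, 0]], "grip": 1, "squeeze": 20}}

```text
t: 16.9
tool_pos: [0.5849, -0.0068, 0.0717]
tool_rot: [-2.763, 1.493, -0.006]
contact_force: [1.6, 0.8, 1.2]
opening: 0.0506
```

```bash
python3 st.py
```

```text
t 16.9 pos [ 0.5849 -0.0068  0.0717] q [-0.139  0.059  1.814  0.     1.265  2.423] F [1.59 0.79 1.22] T [ 0.26 -0.3   0.01] op 0.05062589842018609
[[0.548, -0.837, 0.004], [-0.837, -0.548, -0.0], [0.003, -0.003, -1.0]]
```

Call:
{"name": "apply_moves", "arguments": {"rows": [[0, 0, 0, 0, 0, 0], [0, 0, 0, 0, 0, 0], [0, 0, 0, 0, 0, -1], [0, 0, 0, 0, 0, -2], [0, 0, 0, 0, 0, -3], [0, 0, 0, 0, 0, -3]], "grip": 1, "squeeze": 70}}

```text
t: 17.5
tool_pos: [0.5849, -0.0066, 0.0718]
tool_rot: [-2.933, 1.121, -0.006]
contact_force: [0.5, 2.1, 1.2]
opening: 0.0491
```

```bash
python3 st.py
```

```text
t 17.5 pos [ 0.5849 -0.0066  0.0718] q [-1.390e-01  5.900e-02  1.814e+00  1.000e-03  1.265e+00  2.162e+00] F [0.51 2.06 1.17] T [ 0.37 -0.2  -0.14] op 0.04912463210053642
[[0.745, -0.667, 0.004], [-0.667, -0.745, 0.0], [0.003, -0.003, -1.0]]
```

Call:
{"name": "apply_moves", "arguments": {"rows": [[0, 0, 0, 0, 0, -1], [0, 0, 0, 0, 0, -2]]}}

```text
t: 17.7
tool_pos: [0.5851, -0.0063, 0.0718]
tool_rot: [-3.019, 0.861, -0.006]
contact_force: [2.0, 1.9, -0.5]
opening: 0.0496
```

```bash
python3 st.py
```

```text
t 17.7 pos [ 0.5851 -0.0063  0.0718] q [-0.139  0.059  1.814  0.002  1.265  1.987] F [ 1.98  1.88 -0.5 ] T [ 0.34 -0.43 -0.76] op 0.04956732401515412
[[0.849, -0.528, 0.004], [-0.528, -0.849, 0.001], [0.003, -0.003, -1.0]]
```

Call:
{"name": "apply_moves", "arguments": {"rows": [[0, 0, 0, 0, 0, -1]]}}

```text
t: 17.8
tool_pos: [0.5856, -0.0064, 0.0721]
tool_rot: [-3.054, 0.728, -0.009]
contact_force: [2.0, 2.1, 4.8]
opening: 0.0495
```

```bash
python3 st.py
```

```text
t 17.8 pos [ 0.5856 -0.0064  0.0721] q [-0.139  0.059  1.813  0.002  1.264  1.899] F [2.   2.07 4.76] T [ 0.29 -0.26 -0.05] op 0.04953245026228764
[[0.892, -0.451, 0.006], [-0.451, -0.892, 0.001], [0.005, -0.004, -1.0]]
```

Torque about z peaked near 0.76 N m and then dropped to about 0.05, so the seal has probably let go. I'll spin on in small steps, rising with the thread and steering on Fz.

Call:
{"name": "apply_moves", "arguments": {"rows": [[0, 0, -0.04, 0, 0, -1], [0, 0, -0.08, 0, 0, -2]], "squeeze": 40}}

```text
t: 18.0
tool_pos: [0.5858, -0.0065, 0.073]
tool_rot: [-3.106, 0.456, -0.009]
contact_force: [0.9, 1.7, -0.7]
opening: 0.0496
```

```bash
python3 st.py
```

```text
t 18.0 pos [ 0.5858 -0.0065  0.073 ] q [-0.139  0.058  1.813  0.002  1.265  1.723] F [ 0.89  1.68 -0.75] T [ 0.22 -0.3   0.  ] op 0.049574064807274304
[[0.958, -0.287, 0.006], [-0.287, -0.958, 0.001], [0.006, -0.003, -1.0]]
```

Call:
{"name": "apply_moves", "arguments": {"rows": [[0, 0, -0.03, 0, 0, -1], [0, 0, -0.06, 0, 0, -2], [0, 0, -0.09, 0, 0, -3]]}}

```text
t: 18.3
tool_pos: [0.5856, -0.0063, 0.0736]
tool_rot: [-3.14, 0.044, -0.009]
contact_force: [1.9, 1.7, -0.5]
opening: 0.0493
```

Call:
{"name": "apply_moves", "arguments": {"rows": [[0, 0, -0.03, 0, 0, -1], [0, 0, -0.06, 0, 0, -2], [0, 0, -0.09, 0, 0, -3]]}}

```text
t: 18.6
tool_pos: [0.5855, -0.0061, 0.0742]
tool_rot: [-3.119, -0.369, -0.009]
contact_force: [2.4, 3.1, -0.3]
opening: 0.0496
```

```bash
python3 st.py
```

```text
t 18.6 pos [ 0.5855 -0.0061  0.0742] q [-0.139  0.056  1.812  0.002  1.268  1.196] F [ 2.4   3.06 -0.29] T [ 0.42 -0.27 -0.08] op 0.049621067497390266
[[0.972, 0.233, 0.006], [0.233, -0.972, 0.001], [0.006, -0.0, -1.0]]
```

Call:
{"name": "apply_moves", "arguments": {"rows": [[0, 0, -0.03, 0, 0, -1], [0, 0, -0.06, 0, 0, -2], [0, 0, -0.09, 0, 0, -3]]}}

```text
t: 18.9
tool_pos: [0.5853, -0.0059, 0.0746]
tool_rot: [-3.044, -0.776, -0.009]
contact_force: [2.4, 2.6, -0.5]
opening: 0.0495
```

Call:
{"name": "apply_moves", "arguments": {"rows": [[0, 0, -0.03, 0, 0, -1], [0, 0, -0.06, 0, 0, -2], [0, 0, -0.09, 0, 0, -3]]}}

```text
t: 19.2
tool_pos: [0.5849, -0.0056, 0.0751]
tool_rot: [-2.915, -1.17, -0.008]
contact_force: [1.3, 3.3, -0.8]
opening: 0.0493
```

```bash
python3 st.py
```

```text
t 19.2 pos [ 0.5849 -0.0056  0.0751] q [-0.138  0.055  1.812  0.003  1.271  0.669] F [ 1.31  3.28 -0.82] T [ 0.38 -0.24 -0.07] op 0.049328204908257255
[[0.723, 0.691, 0.004], [0.691, -0.723, 0.002], [0.005, 0.001, -1.0]]
```

Call:
{"name": "apply_moves", "arguments": {"rows": [[0, 0, -0.04, 0, 0, -1], [0, 0, -0.08, 0, 0, -2], [0, 0, -0.12, 0, 0, -3]]}}

```text
t: 19.5
tool_pos: [0.5846, -0.0053, 0.0758]
tool_rot: [-2.736, -1.543, -0.007]
contact_force: [1.6, 2.6, -0.1]
opening: 0.0493
```

Call:
{"name": "apply_moves", "arguments": {"rows": [[0, 0, -0.04, 0, 0, -1], [0, 0, -0.08, 0, 0, -2], [0, 0, -0.12, 0, 0, -3]]}}

```text
t: 19.8
tool_pos: [0.5843, -0.0051, 0.0765]
tool_rot: [-2.509, -1.889, -0.007]
contact_force: [2.4, 2.9, -0.8]
opening: 0.0496
```

```bash
python3 st.py; python3 - <<'E'
from h import *
c,K,R,t=cam("side")
a=c[130:240,290:400].astype(float); a=np.clip(a*1.8,0,255).astype(np.uint8)
cv2.imwrite("pics/s12.png",cv2.resize(a,None,fx=5,fy=5,interpolation=cv2.INTER_CUBIC))
E
```

```text
t 19.8 pos [ 0.5843 -0.0051  0.0765] q [-0.138  0.053  1.811  0.004  1.275  0.141] F [ 2.37  2.89 -0.77] T [ 0.35 -0.21 -0.04] op 0.049565484541646686
[[0.277, 0.961, 0.003], [0.961, -0.277, 0.003], [0.004, 0.002, -1.0]]
```

View pics/s12.png

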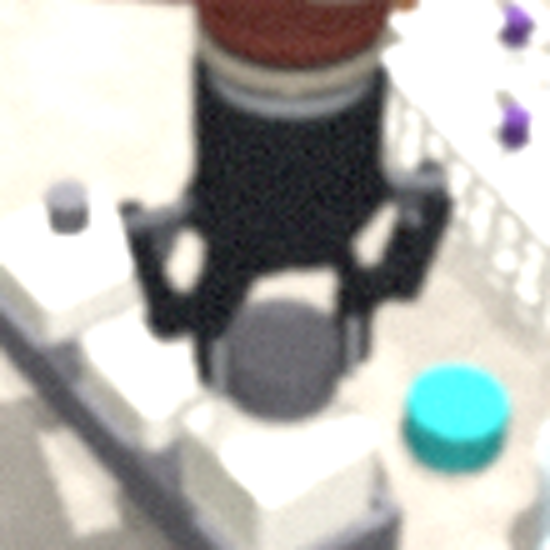

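The cap (side px ~346,202) is held squarely by both fingers and has risen slightly, with the bottle in place. Spinning on.

Call:
{"name": "apply_moves", "arguments": {"rows": [[0, 0, -0.04, 0, 0, -1], [0, 0, -0.08, 0, 0, -2], [0, 0, -0.12, 0, 0, -3]]}}

```text
t: 20.15
tool_pos: [0.584, -0.005, 0.0774]
tool_rot: [-2.238, -2.203, -0.006]
contact_force: [1.8, 2.5, -1.0]
opening: 0.0497
```

Call:
{"name": "apply_moves", "arguments": {"rows": [[0, 0, -0.04, 0, 0, -1], [0, 0, -0.08, 0, 0, -2], [0, 0, -0.12, 0, 0, -3]]}}

```text
t: 20.45
tool_pos: [0.5837, -0.0049, 0.0782]
tool_rot: [-1.931, -2.477, -0.006]
contact_force: [0.9, 2.0, -2.0]
opening: 0.0494
```

Call:
{"name": "apply_moves", "arguments": {"rows": [[0, 0, -0.03, 0, 0, -1], [0, 0, -0.06, 0, 0, -2], [0, 0, -0.09, 0, 0, -3]]}}

```text
t: 20.75
tool_pos: [0.5835, -0.005, 0.0787]
tool_rot: [-1.59, -2.709, -0.005]
contact_force: [2.5, 1.6, -0.6]
opening: 0.0494
```

```bash
python3 st.py
```

```text
t 20.75 pos [ 0.5835 -0.005   0.0787] q [-0.138  0.05   1.811  0.003  1.281 -0.648] F [ 2.5   1.57 -0.62] T [ 0.27 -0.23  0.  ] op 0.04943683130021591
[[-0.487, 0.873, 0.001], [0.873, 0.487, 0.003], [0.002, 0.003, -1.0]]
```

Call:
{"name": "apply_moves", "arguments": {"rows": [[0, 0, -0.03, 0, 0, -1], [0, 0, -0.06, 0, 0, -2], [0, 0, -0.09, 0, 0, -3], [0, 0, -0.12, 0, 0, -4]]}}

```text
t: 21.15
tool_pos: [0.5832, -0.0052, 0.0796]
tool_rot: [-1.095, -2.944, -0.004]
contact_force: [0.8, 1.4, -0.9]
opening: 0.0494
```

Call:
{"name": "apply_moves", "arguments": {"rows": [[0, 0, -0.05, 0, 0, -0.5], [0, 0, -0.1, 0, 0, -1], [0, 0, -0.15, 0, 0, -1]]}}

```text
t: 21.45
tool_pos: [0.5826, -0.0053, 0.0805]
tool_rot: [-0.968, -2.987, -0.003]
contact_force: [1.3, 2.0, -1.6]
opening: 0.0495
```

```bash
python3 st.py
```

```text
t 21.45 pos [ 0.5826 -0.0053  0.0805] q [-0.138  0.047  1.81   0.002  1.285 -1.083] F [ 1.3   1.95 -1.64] T [ 0.25 -0.15 -0.03] op 0.04949105826719995
[[-0.81, 0.587, -0.001], [0.587, 0.81, 0.003], [0.002, 0.002, -1.0]]
```

Call:
{"name": "apply_moves", "arguments": {"rows": [[0, 0, -0.08, 0, 0, 0], [0, 0, -0.15, 0, 0, 0], [0, 0, -0.2, 0, 0, 0]]}}

```text
t: 21.75
tool_pos: [0.5824, -0.0053, 0.0823]
tool_rot: [-0.969, -2.986, -0.003]
contact_force: [1.4, 2.1, -1.9]
opening: 0.0492
```

Call:
{"name": "apply_moves", "arguments": {"rows": [[0, 0, -0.08, 0, 0, 0], [0, 0, -0.15, 0, 0, 0], [0, 0, -0.2, 0, 0, 0]]}}

```text
t: 22.05
tool_pos: [0.5824, -0.0053, 0.0844]
tool_rot: [-0.97, -2.986, -0.003]
contact_force: [0.8, 0.8, -0.6]
opening: 0.0494
```

```bash
python3 st.py; python3 - <<'E'
from h import *
c,K,R,t=cam("side")
a=c[130:240,290:400].astype(float); a=np.clip(a*1.8,0,255).astype(np.uint8)
cv2.imwrite("pics/s13.png",cv2.resize(a,None,fx=5,fy=5,interpolation=cv2.INTER_CUBIC))
E
```

```text
t 22.05 pos [ 0.5824 -0.0053  0.0844] q [-0.138  0.043  1.807  0.002  1.293 -1.082] F [ 0.82  0.82 -0.58] T [ 0.22 -0.2   0.01] op 0.04936041875256532
[[-0.809, 0.587, -0.001], [0.587, 0.809, 0.002], [0.002, 0.001, -1.0]]
```

View pics/s13.png

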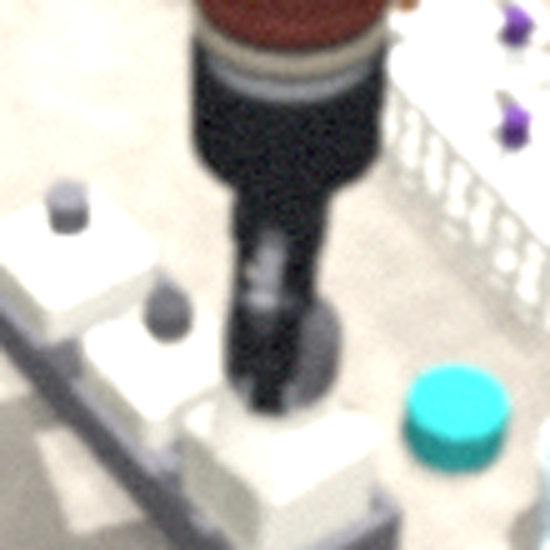

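Lifting freely (Fz −0.6 N); continue.

Call:
{"name": "apply_moves", "arguments": {"rows": [[0, 0, -0.2, 0, 0, 0], [0, 0, -0.4, 0, 0, 0], [0, 0, -0.6, 0, 0, 0]]}}

```text
t: 22.4
tool_pos: [0.5825, -0.0056, 0.0909]
tool_rot: [-0.97, -2.986, -0.002]
contact_force: [-0.2, 0.9, -0.4]
opening: 0.0496
```

Call:
{"name": "apply_moves", "arguments": {"rows": [[0, 0, -0.4, 0, 0, 0], [0, 0, -0.8, 0, 0, 0], [0, 0, -1.4, 0, 0, 0], [0, 0, -2.2, 0, 0, 0], [0, 0, -3.2, 0, 0, 0], [0, 0, -4.2, 0, 0, 0], [0, 0, -5.4, 0, 0, 0], [0, 0, -6, 0, 0, 0], [0, 0, -6, 0, 0, 0]]}}

```text
t: 23.3
tool_pos: [0.5835, -0.0059, 0.1528]
tool_rot: [0.97, 2.987, 0.003]
contact_force: [-0.3, 0.4, -0.3]
opening: 0.0493
```

```bash
python3 st.py; python3 - <<'E'
from h import *
c,K,R,t=cam("side")
a=c[100:240,270:400].astype(float); a=np.clip(a*1.8,0,255).astype(np.uint8)
cv2.imwrite("pics/s14.png",cv2.resize(a,None,fx=4.2,fy=4.2,interpolation=cv2.INTER_CUBIC))
from scipy.spatial.transform import Rotation as Ro
o=ctrl.get_obs(); M=Ro.from_rotvec(o["tool_rot"]).as_matrix()
print((M.T@(np.array([.510,-.265,.15])-o["tool_pos"])*100).round(2))
print("jaw yaw deg mod180",np.degrees(np.arctan2(M[1,1],M[0,1])))
E
```

```text
t 23.3 pos [ 0.5835 -0.0059  0.1528] q [-0.138 -0.02   1.751  0.002  1.408 -1.082] F [-0.25  0.39 -0.25] T [-0.03  0.04  0.04] op 0.04932263139164971
[[-0.809, 0.587, 0.002], [0.587, 0.809, 0.001], [-0.001, 0.002, -1.0]]
[ -9.32 -25.26   0.13]
jaw yaw deg mod180 54.022368819886445
```

View pics/s14.png

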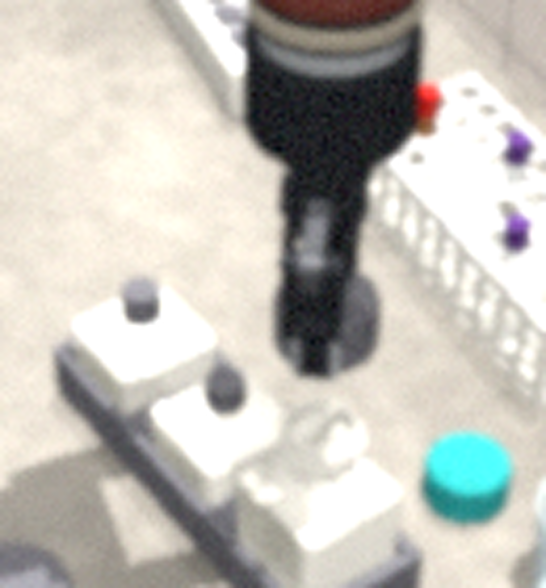

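The cap is off: the side view shows the bare neck at (347,205) and the cap in the fingers at (349,175). The bottle stands as before. Carrying the cap over the tray with the jaws turned along the tray's long side.

Call:
{"name": "apply_moves", "arguments": {"rows": [[-0.3, -0.9, 0, 0, 0, 0.4], [-0.9, -2.7, 0, 0, 0, 1.2], [-1.7, -4.8, 0, 0, 0, 2.1], [-2.5, -6.9, 0, 0, 0, 3], [-3.3, -9, 0, 0, 0, 3.9], [-4.1, -11.1, 0, 0, 0, 4.8], [-4.9, -13.2, 0, 0, 0, 5.7], [-5.7, -15.3, 0, 0, 0, 6.6], [-6.5, -17.4, 0, 0, 0, 7.5], [-7.3, -19.5, 0, 0, 0, 8.4], [-8.1, -21.6, 0, 0, 0, 9.3], [-8.8, -23.5, 0, 0, 0, 10.1], [-9.2, -24.7, 0, 0, 0, 10.6], [-9.4, -25, 0, 0, 0, 10.6], [-9.4, -25, 0, 0, 0, 10.6]]}}

```text
t: 24.85
tool_pos: [0.5119, -0.2635, 0.151]
tool_rot: [-2.201, -2.24, -0.002]
contact_force: [0.0, 0.1, -0.9]
opening: 0.0493
```

```bash
python3 st.py; python3 - <<'E'
from h import *
c,K,R,t=cam("side"); cv2.imwrite("pics/s15.png",cv2.resize(c[160:400,240:480],None,fx=2.5,fy=2.5,interpolation=cv2.INTER_CUBIC))
from scipy.spatial.transform import Rotation as Ro
o=ctrl.get_obs(); M=Ro.from_rotvec(o["tool_rot"]).as_matrix();p=o["tool_pos"]
print((M.T@(np.array([.510,-.262,.03])-p)*100).round(2))
z=M[:,2]; ax=np.cross(z,[0,0,-1]); print("tilt fix",(np.degrees(M.T@ax)/5).round(3))
for dz in(.0403,.0688): print(((proj(K,R,t,[p[0],p[1],p[2]+dz])-[240,160]+.5)*2.5).round())
E
```

```text
t 24.85 pos [ 0.5119 -0.2635  0.151 ] q [-0.605 -0.035  1.769  0.002  1.408 -0.623] F [ 0.05  0.05 -0.88] T [0.02 0.04 0.04] op 0.04927439037275364
[[-0.018, 1.0, -0.0], [1.0, 0.018, 0.002], [0.002, -0.0, -1.0]]
[ 0.08 -0.21 12.11]
tilt fix [-0.001 -0.025 -0.   ]
[365. 334.]
[369. 309.]
```

View pics/s15.png

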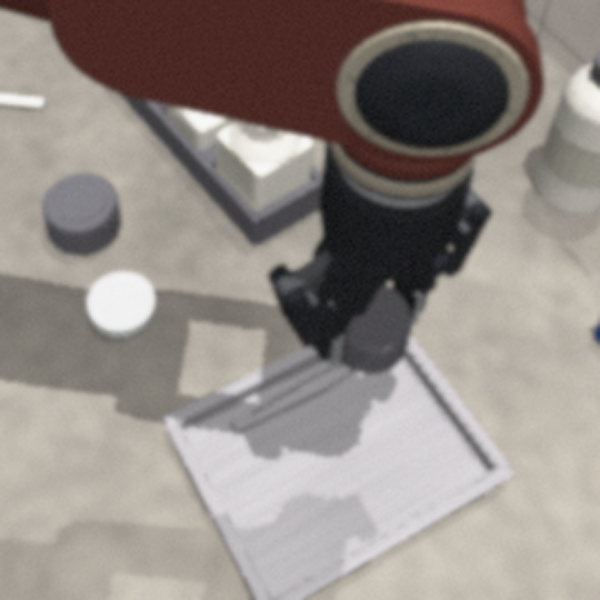

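Call:
{"name": "apply_moves", "arguments": {"rows": [[0.1, -0.1, 1, 0, 0, 0], [0.1, -0.2, 3, 0, 0, 0], [0.1, -0.2, 5.5, 0, 0, 0], [0.1, -0.2, 8, 0, 0, 0], [0.1, -0.2, 10.5, 0, 0, 0], [0.1, -0.2, 13, 0, 0, 0], [0.1, -0.2, 15, 0, 0, 0], [0.1, -0.2, 16.2, 0, 0, 0], [0.1, -0.2, 17, 0, 0, 0], [0.1, -0.2, 17.5, 0, 0, 0], [0.1, -0.2, 17.5, 0, 0, 0]]}}

```text
t: 26.0
tool_pos: [0.5102, -0.2615, -0.0241]
tool_rot: [-2.199, -2.241, -0.002]
contact_force: [-0.6, 0.4, -0.6]
opening: 0.0495
```

```bash
python3 st.py; python3 - <<'E'
from h import *
c,K,R,t=cam("side"); cv2.imwrite("pics/s16.png",cv2.resize(c[220:370,290:460],None,fx=4,fy=4,interpolation=cv2.INTER_CUBIC))
E
```

```text
t 26.0 pos [ 0.5102 -0.2615 -0.0241] q [-0.604  0.164  1.88   0.002  1.099 -0.624] F [-0.56  0.4  -0.59] T [-0.01 -0.03 -0.02] op 0.04947693786934508
[[-0.019, 1.0, -0.0], [1.0, 0.019, 0.002], [0.002, -0.0, -1.0]]
```

View pics/s16.png

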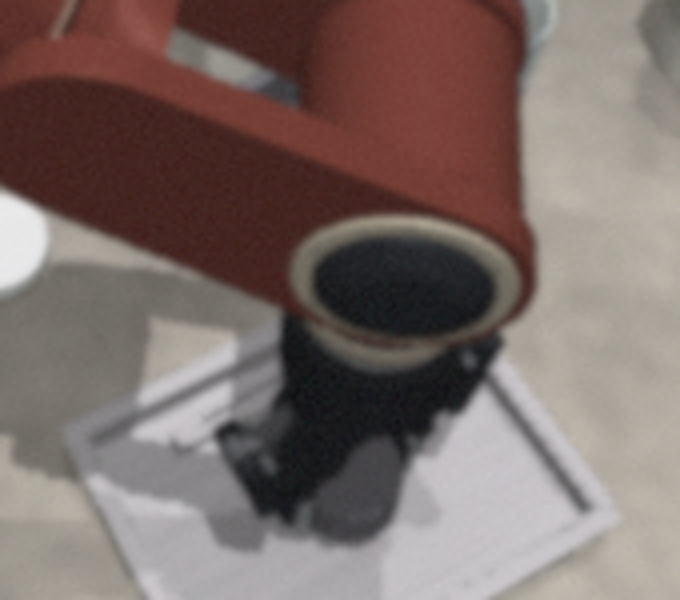

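Call:
{"name": "apply_moves", "arguments": {"rows": [[0, 0, 0.2, 0, 0, 0], [0, 0, 0.4, 0, 0, 0], [0, 0, 0.6, 0, 0, 0], [0, 0, 0.8, 0, 0, 0], [0, 0, 0.8, 0, 0, 0]]}}

```text
t: 26.55
tool_pos: [0.5103, -0.2616, -0.0318]
tool_rot: [-2.2, -2.241, -0.002]
contact_force: [0.9, 0.2, -0.1]
opening: 0.0496
```

Call:
{"name": "apply_moves", "arguments": {"rows": [[0, 0, 0.1, 0, 0, 0], [0, 0, 0.2, 0, 0, 0], [0, 0, 0.2, 0, 0, 0]]}}

```text
t: 26.85
tool_pos: [0.5102, -0.2615, -0.034]
tool_rot: [-2.2, -2.241, -0.002]
contact_force: [0.1, 0.0, 0.0]
opening: 0.0494
```

Call:
{"name": "apply_moves", "arguments": {"rows": [[0, 0, 0.1, 0, 0, 0], [0, 0, 0.15, 0, 0, 0], [0, 0, 0.15, 0, 0, 0]]}}

```text
t: 27.15
tool_pos: [0.5101, -0.2615, -0.0356]
tool_rot: [-2.199, -2.24, -0.002]
contact_force: [-0.2, 0.4, -0.5]
opening: 0.0492
```

Call:
{"name": "apply_moves", "arguments": {"rows": [[0, 0, 0.1, 0, 0, 0], [0, 0, 0.1, 0, 0, 0]]}}

```text
t: 27.35
tool_pos: [0.51, -0.2614, -0.0368]
tool_rot: [-2.199, -2.24, -0.002]
contact_force: [0.2, 0.3, -1.4]
opening: 0.0501
```

Call:
{"name": "apply_moves", "arguments": {"rows": [[0, 0, 0.1, 0, 0, 0], [0, 0, 0.1, 0, 0, 0]]}}

```text
t: 27.55
tool_pos: [0.5101, -0.2615, -0.0371]
tool_rot: [-2.199, -2.24, -0.002]
contact_force: [-1.9, 1.7, 4.1]
opening: 0.0494
```

Call:
{"name": "apply_moves", "arguments": {"rows": [[0, 0, 0.1, 0, 0, 0], [0, 0, 0.1, 0, 0, 0]]}}

```text
t: 27.75
tool_pos: [0.5101, -0.2615, -0.0372]
tool_rot: [-2.199, -2.24, -0.002]
contact_force: [-4.6, 2.9, 7.4]
opening: 0.0495
```

Contact came at z = −0.037, exactly where the cap should meet the tray floor. Releasing.

Call:
{"name": "apply_moves", "arguments": {"rows": [[0, 0, 0, 0, 0, 0], [0, 0, 0, 0, 0, 0], [0, 0, 0, 0, 0, 0], [0, 0, 0, 0, 0, 0]], "grip": 0.2, "squeeze": 20}}

```text
t: 28.15
tool_pos: [0.51, -0.2614, -0.0374]
tool_rot: [-2.198, -2.24, -0.002]
contact_force: [-0.3, 0.4, -0.3]
opening: 0.0683
```

Call:
{"name": "apply_moves", "arguments": {"rows": [[0, 0, -0.5, 0, 0, 0], [0, 0, -1.5, 0, 0, 0], [0, 0, -3, 0, 0, 0], [0, 0, -5, 0, 0, 0], [0, 0, -8, 0, 0, 0], [0, 0, -12, 0, 0, 0], [0, 0, -16, 0, 0, 0], [0, 0, -20, 0, 0, 0], [0, 0, -23, 0, 0, 0], [0, 0, -25, 0, 0, 0], [0, 0, -25, 0, 0, 0]]}}

```text
t: 29.25
tool_pos: [0.5124, -0.2635, 0.2188]
tool_rot: [2.196, 2.238, 0.004]
contact_force: [0.1, 0.5, 1.1]
opening: 0.0681
```

```bash
python3 st.py; python3 - <<'E'
from h import *
c,K,R,t=cam("side"); cv2.imwrite("pics/s17.png",cv2.resize(c[160:400,240:480],None,fx=2.5,fy=2.5,interpolation=cv2.INTER_CUBIC))
c,K,R,t=cam("top"); cv2.imwrite("pics/t17.png",cv2.resize(c[130:290,240:480],None,fx=3,fy=3,interpolation=cv2.INTER_CUBIC))
E
```

```text
t 29.25 pos [ 0.5124 -0.2635  0.2188] q [-0.605 -0.083  1.702  0.002  1.516 -0.624] F [0.12 0.55 1.06] T [-0.07 -0.01  0.03] op 0.06812718015569307
[[-0.019, 1.0, 0.006], [1.0, 0.019, -0.003], [-0.003, 0.006, -1.0]]
```

View pics/s17.png

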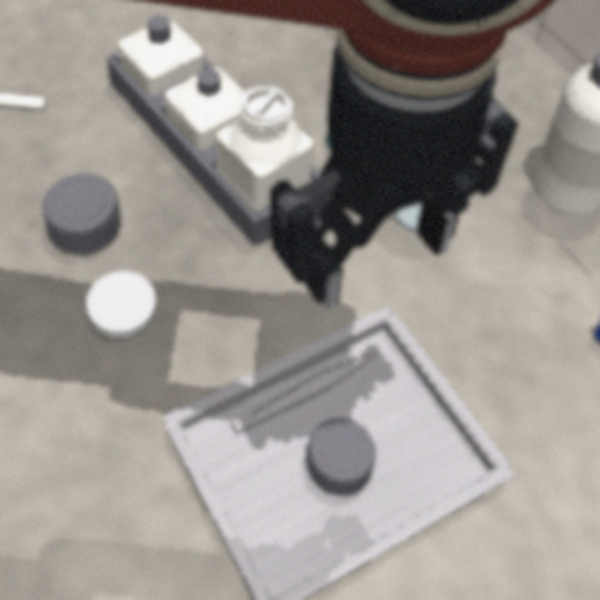

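View pics/t17.png

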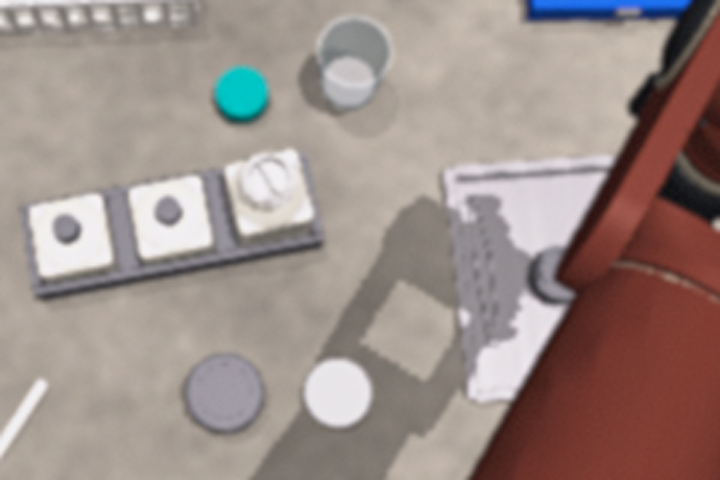

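The cap lies flat side up in the tray (side px 376,343) and the open bottle stands in its well (rim at side px ~347,201, where it should be). Everything else is where it was and the gripper is clear, so I'm handing in.

```bash
python3 - <<'E'
from h import *
c,K,R,t=cam("side")
print(proj(K,R,t,[.5845,-.007,.132]), proj(K,R,t,[.510,-.2615,.0315]))
print(ctrl.finish_job())
E
```

```text
[346.34454096 200.68212958] [375.86818183 337.36236618]
the job is handed in; nothing more can be done
None
```

The cap is off and lies flat side up on the tray floor, at about (0.510, -0.262) in world coordinates. I handed the job in at about 29 s of the 72 s allowed; `finish_job` gives no verdict.

**What I did**
- **Cracking:** I gripped the cap at 70 N and twisted it loose. The torque peaked near 0.76 N m and then dropped to almost nothing.
- **Spinning off:** I turned it about 3.5 rad in all at 40 N, rising with the thread. The vertical force stayed between -2 and +5 N.
- **Placing:** I lifted it clear, set it down until the floor pushed back with about 7 N, then let go and backed off.

**Check that disagreed:** the real fingertips sat 39.5 mm above the reported tool position. I saw this in the side view, confirmed it by touching the shut fingers gently on the bare bench, and corrected every later height for it. The cap then met the tray floor at the predicted height to within a millimetre.

**Last checks**
- The open bottle's rim is within about a pixel of where it should be in the side view.
- The cap looks flat and level by eye. Its top was about 6 px (roughly 13 mm by the camera scale) off its predicted spot by my rough pixel reading. I didn't follow that up.
- The low bottles, forceps, beaker, dish and marker looked unmoved.
- The gripper was touching nothing.

I couldn't read the seal joint directly; that it let go is inferred from the torque drop and the cap coming off freely.

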